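# Find the loose rack and hang the casting ladles

### The job

One of the two racks on the ledge has a loose foot clamp: with the feeler blade, find the clamp gap that lets the blade slide well in, at least 2 cm (it jams at the mouth of the sound one, so do not force it), then put the feeler back fully down in its holder. After that, hang every ladle by its hook on the bar of the sound rack, between its posts: set each one down on the bar without dropping or ramming it and let go slowly, so that all end up hanging there still and clear of the ledge. Leave the other things where they are.

Things in the scene. Friction and masses are not known exactly. Their poses are not given: they have to be found in the camera images.
- rack_a: fixed aluminium rack. Origin on the ledge under the middle of its bar; x square to the bar, y along it. Base plate 70 (x) by 295 (y) mm, 6 high. Steel bar between posts of 14 mm diameter at y = +105 and -105 mm. At y = -155 mm its split foot clamp. The two racks look alike, but one (left or right) has a loose clamp, the other a sound one.
- rack_a_bar (a point): middle of the axis of the bar of rack_a, 140 mm above the ledge; bar 12 mm in diameter; axes as the rack (y along the bar)
- rack_a_gap (a point): middle of the mouth of the clamp gap of rack_a: two steel jaws, each 18 (x) by 32 (y) mm, tops 50 mm above the ledge, the upright gap between them open at the top, running along y, 44 mm deep; 8 mm wide if loose, 1.6 mm if sound. The blade goes straight down here, its thickness along x, its width along y
- rack_b: fixed aluminium rack. Origin on the ledge under the middle of its bar; x square to the bar, y along it. Base plate 70 (x) by 295 (y) mm, 6 high. Steel bar between posts of 14 mm diameter at y = +105 and -105 mm. At y = -155 mm its split foot clamp. The two racks look alike, but one (left or right) has a loose clamp, the other a sound one.
- rack_b_bar (a point): middle of the axis of the bar of rack_b, 140 mm above the ledge; bar 12 mm in diameter; axes as the rack (y along the bar)
- rack_b_gap (a point): middle of the mouth of the clamp gap of rack_b: two steel jaws, each 18 (x) by 32 (y) mm, tops 50 mm above the ledge, the upright gap between them open at the top, running along y, 44 mm deep; 8 mm wide if loose, 1.6 mm if sound. The blade goes straight down here, its thickness along x, its width along y
- ladle1: casting ladle (2 or 3 equal ones are present; an absent one has no pose), stands upright on its bowl at the start. Origin: centre of the bowl's underside, z up. Steel bowl 48 mm across, 28 high; strap on its +x rim (x 20 to 25 mm, 10 wide in y) rises to a hook; on top of that a wooden grip tab 18 (x) by 10 (y) mm, centred at x = 35, y = 0, z 113 to 155 mm. About 0.19 kg, most of it in the bowl.
- ladle1_hook (a point): in ladle1: top middle of the inside of its hook (35, 0, 105 mm in the ladle's frame). The hook lies in the ladle's x-z plane, opens downward and is 20 mm wide inside (x 25 to 45 mm), between the strap and a lip that reaches down to z = 83 mm. Cross-piece z 105 to 113 mm. Let go on a bar, the ladle tilts 15 to 30 degrees, bowl swinging in under the bar.
- ladle2: casting ladle (2 or 3 equal ones are present; an absent one has no pose), stands upright on its bowl at the start. Origin: centre of the bowl's underside, z up. Steel bowl 48 mm across, 28 high; strap on its +x rim (x 20 to 25 mm, 10 wide in y) rises to a hook; on top of that a wooden grip tab 18 (x) by 10 (y) mm, centred at x = 35, y = 0, z 113 to 155 mm. About 0.19 kg, most of it in the bowl.
- ladle2_hook (a point): in ladle2: top middle of the inside of its hook (35, 0, 105 mm in the ladle's frame). The hook lies in the ladle's x-z plane, opens downward and is 20 mm wide inside (x 25 to 45 mm), between the strap and a lip that reaches down to z = 83 mm. Cross-piece z 105 to 113 mm. Let go on a bar, the ladle tilts 15 to 30 degrees, bowl swinging in under the bar.
- ladle3: casting ladle (2 or 3 equal ones are present; an absent one has no pose), stands upright on its bowl at the start. Origin: centre of the bowl's underside, z up. Steel bowl 48 mm across, 28 high; strap on its +x rim (x 20 to 25 mm, 10 wide in y) rises to a hook; on top of that a wooden grip tab 18 (x) by 10 (y) mm, centred at x = 35, y = 0, z 113 to 155 mm. About 0.19 kg, most of it in the bowl.
- ladle3_hook (a point): in ladle3: top middle of the inside of its hook (35, 0, 105 mm in the ladle's frame). The hook lies in the ladle's x-z plane, opens downward and is 20 mm wide inside (x 25 to 45 mm), between the strap and a lip that reaches down to z = 83 mm. Cross-piece z 105 to 113 mm. Let go on a bar, the ladle tilts 15 to 30 degrees, bowl swinging in under the bar.
- feeler: feeler gauge, upright (z up) in its holder at the start. Origin at the middle of the blade's lower tip. Steel blade 3 mm thick (x), 14 wide (y), z 0 to 45 mm; above it a grey plastic handle 12 thick (x), 30 wide (y), z 45 to 90 mm. 60 g. It may lean up to 5 degrees in the holder.
- feeler_tip (a point): middle of the blade's lower tip
- holder: loose black plastic block, 70 x 70 mm, 40 high, 0.8 kg, origin at the centre of its underside; slot in the middle of its top: 6 mm in x, 18 in y, 35 deep. The feeler stands in it, axes along the holder's, tip on the slot's floor 5 mm above the ledge (either way round will do). The block may get pushed about.
- holder_hole0 (a point): mouth of the holder's slot (centre, at the block's top), axes as the holder
- reel: aluminium fishing reel spool lying flat, 64 mm across, 45 mm high; a bystander; origin at the centre of its underside
- mould: closed steel sinker mould, 100 x 55 x 33 mm high; a bystander; origin at the centre of its underside
- dispenser: upright clear plastic dispenser of orange beads, 45 x 60 mm, 94 mm high; a bystander; origin at the centre of its underside
- lure: blue minnow lure, about 80 mm long, 22 mm high; a bystander; origin at the centre of its underside

How it is judged (in metres and radians):
On the way, in this order (a step that is already met when the one before it is completed fails the run):
1. the blade is slid 2 cm (18 mm counts) into the gap of the loose clamp, with all ladles still off the bars (z of feeler_tip in the frame of rack_a_gap below -0.018 m and horizontal distance between feeler_tip and rack_a_gap below 0.012 m and angle between feeler's own z axis and vertical below 0.25 rad and height (world z) of each of ladle1, ladle2, ladle3 below 0.03 m), for 0.2 s.
2. the feeler is back down in its holder, let go, with all ladles still off the bars (z of feeler_tip in the frame of holder_hole0 below -0.022 m and horizontal distance between feeler_tip and holder_hole0 below 0.01 m and angle between feeler's own z axis and vertical below 0.2 rad and contact force between the fingers and feeler below 0.1 N and height (world z) of each of ladle1, ladle2, ladle3 below 0.03 m), for 0.2 s.
At the end, for the whole second after the job is handed in: Feeler in its holder, tip over 22 mm below the slot's mouth, within 10 mm of its centre. Every ladle present hangs by its hook on the sound rack's bar between the posts (hook within 20 mm of the bar), origin over 12 mm above the ledge, tilted under 0.9 rad, still (z of feeler_tip in the frame of holder_hole0 below -0.022 m and horizontal distance between feeler_tip and holder_hole0 below 0.01 m and angle between feeler's own z axis and vertical below 0.2 rad and x of ladle1_hook in the frame of rack_b_bar between -0.02 and 0.02 m and y of ladle1_hook in the frame of rack_b_bar between -0.1 and 0.1 m and z of ladle1_hook in the frame of rack_b_bar between -0.008 and 0.02 m and height (world z) of each of ladle1, ladle2, ladle3 above 0.012 m and angle between each of ladle1, ladle2, ladle3's own z axis and vertical below 0.9 rad and contact force between each of ladle1, ladle2, ladle3 and rack_b above 0.3 N and linear speed of each of ladle1, ladle2, ladle3 below 0.03 m/s and angular speed of each of ladle1, ladle2, ladle3 below 0.4 rad/s and x of ladle2_hook in the frame of rack_b_bar between -0.02 and 0.02 m and y of ladle2_hook in the frame of rack_b_bar between -0.1 and 0.1 m and z of ladle2_hook in the frame of rack_b_bar between -0.008 and 0.02 m and x of ladle3_hook in the frame of rack_b_bar between -0.02 and 0.02 m and y of ladle3_hook in the frame of rack_b_bar between -0.1 and 0.1 m and z of ladle3_hook in the frame of rack_b_bar between -0.008 and 0.02 m); the robot touches nothing.
It fails at once if ladle1 is dropped or rammed onto the sound rack by the gripper (over 45 N with the gripper at it) (contact force between ladle1 and rack_b above 45 N and distance between the grasp point and ladle1_hook below 0.07 m).
It fails at once if ladle2 is dropped or rammed onto the sound rack by the gripper (over 45 N with the gripper at it) (contact force between ladle2 and rack_b above 45 N and distance between the grasp point and ladle2_hook below 0.07 m).
It fails at once if ladle3 is dropped or rammed onto the sound rack by the gripper (over 45 N with the gripper at it) (contact force between ladle3 and rack_b above 45 N and distance between the grasp point and ladle3_hook below 0.07 m).
It fails at once if the blade is forced against a clamp (over 40 N) (contact force between feeler and rack_a above 40 N or contact force between feeler and rack_b above 40 N).
It fails at once if a bystander is moved more than 4 cm (distance of any of reel, mould, dispenser, lure from where it was at the start of the episode above 0.04 m).
Of ladle1, ladle2, ladle3 only 2 to 3 are there at a start; the rules pass over those that are not, and their reading is None.
At some moment in a run one of holder, ladle1, ladle2, ladle3 may be knocked a few centimetres aside while the robot is not near it.
It also fails if it takes over 210 s, if anything falls off the work surface, if the arm or the gripper's body presses on something with over 40 N, if the wrist force passes 120 N, or if a joint passes its speed limit or range.

### The arm

A 6-joint arm with a two-finger parallel gripper is mounted at the origin on the work surface. World frame = base frame: x ahead of the robot, y to its left, z up, the work surface at z = 0. Lengths are in mm, angles in rad, forces in N, time in s.
With the tool pointing down it reaches from about 375 to 925 mm from the base axis. Payload 5.7 kg.
Tool frame: the origin (TCP) lies between the finger pads; the fingertips stand 25 mm ahead of it and the grasp point (between the pads) lies 6 mm ahead of it (env.nose_length is the z of the fingertips in the tool frame, in mm); z points along the fingers, y is the line along which they close (so a half turn about z gives the same grasp; the last joint's range is limited). The gripper opens to 88 mm and grips with 3 to 60 N. Pads are 20 mm wide; open, the fingers measure 115 mm over their backs; the gripper's body (75 mm by 178 mm) begins 61 mm behind the grasp point.
Start: joints at [-1.268, 0.359, 1.51, -0, 1.272, -0.115], TCP at [243.432, -548.364, 227.523] pointing down, gripper open.
Joint ranges: [-2.97, 2.97], [-1.01, 2.36], [0.21, 2.38], [-0.96, 4.11], [0.2, 2.71], [-2.98, 2.98]. Speed limits (rad/s): [2.39, 2.39, 3.14, 3.14, 3.14, 3.14].

### API

Orientations are given as [roll, pitch, yaw] about the fixed x, y, z axes, in that order (R = Rz(yaw) Ry(pitch) Rx(roll)).
In Python, from cell import env, cams gives the robot as it stands. The module is installed in compiled form; this text tells all that it offers.
- The arm moves only by the shell command python3 -m pendant 'ROWS' [OPENING]. ROWS is JSON, a list of rows, each an object of numbers: "tx", "ty", "tz": the shift along the tool's x, y, z normalised to -1 to 1, where 1 is 0.02 m; "rx", "ry", "rz": the turn, a rotation vector about the tool's x, y, z normalised to -1 to 1, where 1 is 0.15 rad. In form: [{"tx": .., "ty": .., "tz": .., "rx": .., "ry": .., "rz": ..}, ...]. A call has 1 to 5 rows; each row shifts and turns the commanded pose from where the row before left it, along the tool's axes as they then stand; what a row does not reach is not made up. A row lasts 1/8 s, in which the tool goes at most 62.5 mm and 10.7 degrees, less where a joint would pass 70% of its speed; a pose out of reach is approached as far as the arm can. A call with a number of a shift or a turn outside -1 to 1 is refused whole. A call with a gripper value outside its range is refused whole. OPENING is the opening in per cent of the stroke, from 0 (shut) to 100 (fully open), set as the call begins (- or left out, the last holds). The fingers move at their own pace and stop on an object; the grip force is fixed at half the most. Time passes only in rows, so rows that do not move let the fingers close. It gives the time, the measured TCP pose, the force, the opening and the grip force at its end, in the units of the state.
- env.read_state(): the state, without advancing time (a new reading comes with each control period).
- cams.grab_frame(name): name is "side" or "top"; returns a dict with "frame" (384x512x3 uint8, blue, green, red), "range_z" (384x512 float32, mm along the optical axis (not along the pixel's ray), 0 where there is no reading), "camera_matrix" (3x3 intrinsics, pixels), "R" (3x3) and "t" (3): a world point X has camera coordinates R X + t. Camera axes: x right, y down, z forward; pixel columns grow to the right and rows downward; lengths in mm; the calibration is good to about 2 mm. A picture is of the moment at which its call begins.
- env.job_done(): hands the job in; it is judged then, once.
Trained networks look in a picture, given as the dict that the camera call returned (one of the last four; its "shot" number tells which), for a name from the list of things; names that differ only in an ending like _2 or _b are one class to them, and where a whole thing is asked for, a point or a joint stands for the part that bears it (a point fixed in the world has none). Each returns a list of dicts, best first, with "p" (0 to 1); they miss things now and then, are a little off and sometimes report something else, mostly with a low value. They report only what shows in the picture. A call takes as long as a camera call.
- cams.recognise(query, picture): "centre" ([column, row] as shares, 0 to 1, of the picture: columns of its width, rows of its height, amid what is visible of it).
- cams.masks_of(query, picture): "mask" (384x512 bool, what is visible of it) and "centre" ([column, row] as shares, 0 to 1, of the picture: columns of its width, rows of its height, amid what is visible of it).
- cams.mark_of(query, picture): "centre" ([column, row] as shares, 0 to 1, of the picture: columns of its width, rows of its height: a listed point, or the origin of a listed thing).
The state is a dict: "time": time; "qpos": joint angles; "joint_vel": joint speeds; "effort": joint torques, N m; "position": TCP position; "eef_rot": TCP orientation; "force": force on the tool from outside, world axes, zero at the start; "wrist_torque": the same for the moment, N m; "grip_width": opening from 0.0 (shut) to 1.0 (fully open); "grip_force": force on a finger pad.
Only numpy, scipy, OpenCV 4.12 (cv2) and the standard library are available. Lean on these libraries where they do the work, as an engineer would, in place of code of your own. Each camera call takes 0.05 s, during which the arm holds its last target. There are 200 camera calls.

## Working session

There is one attempt and no reset: what is moved stays moved. The work goes in short steps, Python scripts to look and compute and a shell command to move; the robot and the scene stay as the last step left them, time stands still between calls to the robot, and variables do not carry over. Pictures are saved under pics/ and viewed, at most 16 in all, crops included, and the job is handed in when it is done.

```bash
mkdir -p pics; cat > h.py <<'E'
import numpy as np, cv2
from cell import env, cams
def w(pic,u,v,z=None,win=2):
    """pixel -> world via depth, or via plane z"""
    K=pic["camera_matrix"];R=pic["R"];t=pic["t"]
    r=np.linalg.inv(K)@[u,v,1]
    if z is None:
        d=pic["range_z"][max(0,int(v)-win):int(v)+win+1,max(0,int(u)-win):int(u)+win+1]; d=d[d>0]
        if d.size==0: return None
        return R.T@(r*np.median(d)-t)
    c=-R.T@t; d=R.T@r
    return c+d*(z-c[2])/d[2]
def cloud(pic,mask=None):
    K=pic["camera_matrix"];d=pic["range_z"]
    m=d>0
    if mask is not None: m&=mask
    v,u=np.nonzero(m)
    P=(np.linalg.inv(K)@np.c_[u,v,np.ones(len(u))].T)*d[v,u]
    return (pic["R"].T@(P-np.array(pic["t"]).reshape(3,1))).T
E
python3 - <<'E'
from h import *
for n in ("top","side"):
    p=cams.grab_frame(n); cv2.imwrite(f"pics/{n}0.png",p["frame"])
    print(n,"cam at",(-p["R"].T@p["t"]).round(), p["R"].round(2).tolist())
    for q in ("rack_a","ladle1","feeler","holder","reel","mould","dispenser","lure"):
        for d in cams.mark_of(q,p)[:4]:
            u,v=d["centre"][0]*512,d["centre"][1]*384
            print(q,round(d["p"],2),round(u),round(v),w(p,u,v,0).round())
    for q in ("rack_a_bar","rack_a_gap","ladle1_hook","holder_hole0"):
        for d in cams.mark_of(q,p)[:4]:
            u,v=d["centre"][0]*512,d["centre"][1]*384
            z={"rack_a_bar":140,"rack_a_gap":50,"ladle1_hook":105,"holder_hole0":40}[q]
            print(q,round(d["p"],2),round(u),round(v),w(p,u,v,z).round())
print(env.read_state())
E
```

```text
top cam at [ 3.120e+02 -1.000e+00  1.609e+03] [[-0.02, -1.0, -0.02], [-0.99, 0.02, -0.13], [0.13, 0.01, -0.99]]
rack_a 0.87 202 182 [582. 198.   0.]
rack_a 0.66 301 178 [ 587. -137.    0.]
ladle1 0.6 235 225 [432.  91.   0.]
ladle1 0.5 343 226 [ 422. -270.    0.]
ladle1 0.46 288 218 [451. -87.   0.]
feeler 0.41 185 222 [446. 256.   0.]
feeler 0.28 307 169 [ 618. -157.    0.]
holder 0.9 184 220 [452. 261.   0.]
reel 0.67 118 252 [350. 480.   0.]
mould 0.71 398 230 [ 404. -453.    0.]
dispenser 0.86 120 176 [605. 478.   0.]
dispenser 0.71 234 228 [423.  95.   0.]
dispenser 0.24 303 175 [ 597. -142.    0.]
lure 0.71 389 174 [ 595. -433.    0.]
lure 0.2 183 218 [460. 264.   0.]
rack_a_bar 0.84 199 174 [583. 190. 140.]
rack_a_bar 0.69 308 169 [ 591. -147.  140.]
rack_a_bar 0.46 240 214 [455.  66. 140.]
rack_a_gap 0.83 247 180 [575.  47.  50.]
ladle1_hook 0.71 340 215 [ 451. -243.  105.]
holder_hole0 0.84 183 216 [461. 258.  40.]
side cam at [-359. 1211. 1227.] [[-0.81, -0.58, 0.0], [-0.35, 0.49, -0.8], [0.46, -0.65, -0.6]]
rack_a 0.85 259 189 [ 580. -142.    0.]
rack_a 0.78 207 231 [586. 
[... 759 characters left out ...]
': 1.3, 'qpos': array([-1.26809969e+00,  3.58800537e-01,  1.51038448e+00,  3.92514836e-05,
        1.27248932e+00, -1.15088917e-01]), 'joint_vel': array([-9.58503283e-04,  6.73662108e-04,  5.38163804e-04,  7.63269424e-04,
       -2.03389042e-05,  2.25724288e-04]), 'effort': array([-3.09473371e-04, -5.15333498e+01, -2.71119404e+01,  6.76950160e-02,
        2.44958798e-02, -7.33391460e-06]), 'position': array([ 243.44973674, -548.37304498,  227.52837492]), 'eef_rot': array([-3.14151582e+00, -4.66488422e-05,  4.17774013e-01]), 'force': array([0.34280707, 0.27851328, 0.18474021]), 'wrist_torque': array([-0.00634924, -0.00048434, -0.01777629]), 'grip_force': 0.0, 'grip_width': 0.9970595086815627}
```

View pics/top0.png

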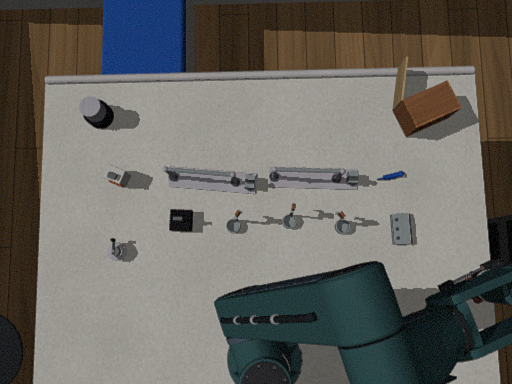

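View pics/side0.png

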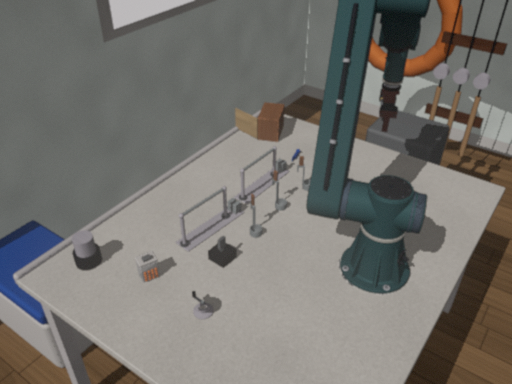

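The top view shows racks at about (210,180) and (315,178), with their clamps on the right ends at (251,183) and (352,178). The holder is at (181,220) and the ladles at (236,226), (291,220) and (344,226), with their tabs pointing away from the robot. Next I'll get precise geometry from the depth clouds.

```bash
cat > meas.py <<'E'
from h import *
def rng(C,x0,x1,y0,y1,z0,z1):
    m=(C[:,0]>x0)&(C[:,0]<x1)&(C[:,1]>y0)&(C[:,1]<y1)&(C[:,2]>z0)&(C[:,2]<z1); return C[m]
if __name__=="__main__":
    ims=[]
    for n in ("top","side"):
        p=cams.grab_frame(n); C=cloud(p)
        for nm,yc in (("L",195),("R",-140)):
            b=rng(C,530,650,yc-125,yc+125,132,160)
            c=rng(C,530,650,yc-185,yc-125,35,65)
            print(n,nm,"bar",len(b),b.mean(0).round(1) if len(b) else "", "ext",b.min(0).round(),b.max(0).round())
            if len(b)>3: print("   slope dx/dy",np.polyfit(b[:,1],b[:,0],1).round(3))
            if len(c): print("   clamp",len(c),c.mean(0).round(1),c.min(0).round(),c.max(0).round())
        for i,y in enumerate((92,-87,-272)):
            t=rng(C,380,520,y-70,y+70,118,165); bo=rng(C,380,520,y-60,y+60,10,34)
            hd=cv2.minEnclosingCircle(bo[:,:2].astype(np.float32)) if len(bo) else None
            print(n,"ladle",i,"tab",len(t),t.mean(0).round(1) if len(t) else "","bowl",len(bo),bo.mean(0).round(1),hd)
        f=rng(C,390,520,200,320,70,110); h=rng(C,390,520,200,320,33,45)
        print(n,"feeler",len(f),f.mean(0).round(1),f.min(0).round(),f.max(0).round(),"holder",len(h),h.mean(0).round(1),h.min(0).round(),h.max(0).round(),cv2.minAreaRect(h[:,:2].astype(np.float32)))
        if n=="top":
            f=p["frame"]
            a=cv2.resize(f[165:240,165:245],None,fx=5,fy=5,interpolation=cv2.INTER_CUBIC)
            b=cv2.resize(f[165:240,330:370],None,fx=5,fy=5,interpolation=cv2.INTER_CUBIC)
            c=cv2.resize(f[165:240,235:265],None,fx=5,fy=5,interpolation=cv2.INTER_CUBIC)
            cv2.imwrite("pics/crop1.png",np.hstack([a,c,b]))
E
python3 meas.py
```

```text
top L bar 291 [588.8 191.1 143.5] ext [570.  79. 132.] [610. 302. 153.]
   slope dx/dy [1.07000e-01 5.68436e+02]
   clamp 115 [572.6  38.8  47.8] [549.  22.  36.] [597.  56.  59.]
top R bar 297 [ 586.8 -147.9  143.2] ext [ 574. -261.  134.] [599. -35. 154.]
   slope dx/dy [4.80000e-02 5.93905e+02]
   clamp 119 [ 579.2 -300.4   48.1] [ 560. -317.   35.] [ 599. -285.   57.]
top ladle 0 tab 24 [457.1  74.7 149.8] bowl 60 [429.9  98.5  23.2] ((458.2822265625, 114.93399047851562), 58.497947692871094)
top ladle 1 tab 24 [473.  -97.  147.4] bowl 73 [440.7 -90.8  22.9] ((462.33380126953125, -100.86463928222656), 48.39784240722656)
top ladle 2 tab 29 [ 446.6 -242.   148.3] bowl 72 [ 418.5 -265.4   20.7] ((457.60028076171875, -257.2181091308594), 62.344139099121094)
top feeler 41 [449.6 265.5  92.9] [444. 252.  72.] [455. 280. 102.] holder 371 [449.4 267.   38.7] [416. 231.  33.] [487. 304.  45.] ((450.7177429199219, 267.32318115234375), (70.74703979492188, 70.0536880493164), 87.29690551757812)
side L bar 198 [587.6 195.7 143.9] ext [570.  78. 132.] [610. 304. 153.]
   slope dx/dy [1.05000e-01
[... 199 characters left out ...]

   clamp 65 [ 576.3 -298.7   46.9] [ 558. -322.   36.] [ 604. -280.   56.]
side ladle 0 tab 40 [456.   77.  140.1] bowl 113 [428.6  94.7  20.9] ((428.21044921875, 93.49012756347656), 26.72051239013672)
side ladle 1 tab 42 [473.2 -96.2 137.2] bowl 95 [440.2 -89.9  21.3] ((439.5936279296875, -90.83692932128906), 28.23702621459961)
side ladle 2 tab 44 [ 445.9 -242.3  138.3] bowl 61 [ 429.7 -263.    19.6] ((459.97064208984375, -273.3574523925781), 58.38540267944336)
side feeler 62 [447.7 269.1  86. ] [440. 252.  71.] [458. 287. 101.] holder 256 [444.4 272.4  39.8] [411. 227.  33.] [488. 304.  45.] ((449.280517578125, 265.3767395019531), (76.37296295166016, 74.22965240478516), 85.76390838623047)
```

View pics/crop1.png

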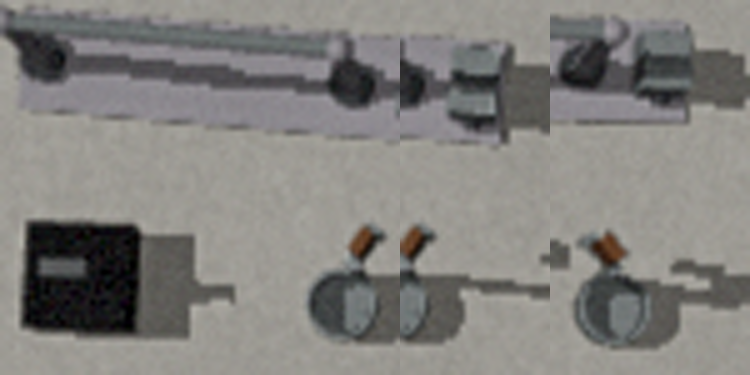

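The left clamp shows a light stripe between its jaws and the right one shows none, so the left rack is probably the loose one. I'll confirm that with the blade. Now I'll move to the feeler, carrying high.

```bash
P="python3 -m pendant"
for i in 1; do
python3 -m pendant '[{"tx":1,"ty":-1},{"tx":1,"ty":-1},{"tx":1,"ty":-1},{"tx":1,"ty":-1},{"tx":1,"ty":-1}]' 60
python3 -m pendant '[{"tx":1,"ty":-1},{"tx":1,"ty":-1},{"tx":1,"ty":-1},{"tx":1,"ty":-1},{"tx":1,"ty":-1}]'
python3 -m pendant '[{"tx":1,"ty":-1},{"tx":1,"ty":-1},{"tx":1,"ty":-1},{"tx":1,"ty":-1},{"tx":1,"ty":-1}]'
python3 -m pendant '[{"tx":1,"ty":-1},{"tx":1,"ty":-1},{"tx":1,"ty":-1},{"tx":1,"ty":-1},{"tx":1,"ty":-1}]'
python3 -m pendant '[{"tx":1,"ty":-1},{"tx":1,"ty":-1},{"tx":1,"ty":-1},{"tx":1,"ty":-1},{"tx":1,"ty":-1}]'
python3 -m pendant '[{"tx":1,"ty":-1},{"ty":-1},{"ty":-1},{"ty":-1},{"ty":-1}]'
python3 -m pendant '[{"ty":-1},{"ty":-1},{"ty":-1},{},{}]'
python3 -m pendant '[{"rz":-0.92},{"rz":-0.92},{"rz":-0.92},{"rz":-0.92},{"rz":-0.92}]'
python3 -m pendant '[{"rz":-0.92},{"rz":-0.92},{"rz":-0.92},{},{}]'
done
```

```text
schema error: expected keys tx, ty, tz, rx, ry, rz
schema error: expected keys tx, ty, tz, rx, ry, rz
schema error: expected keys tx, ty, tz, rx, ry, rz
schema error: expected keys tx, ty, tz, rx, ry, rz
schema error: expected keys tx, ty, tz, rx, ry, rz
schema error: expected keys tx, ty, tz, rx, ry, rz
schema error: expected keys tx, ty, tz, rx, ry, rz
schema error: expected keys tx, ty, tz, rx, ry, rz
schema error: expected keys tx, ty, tz, rx, ry, rz
```

```bash
python3 -m pendant '[{"tx":1,"ty":-1,"tz":0,"rx":0,"ry":0,"rz":0},{"tx":1,"ty":-1,"tz":0,"rx":0,"ry":0,"rz":0},{"tx":1,"ty":-1,"tz":0,"rx":0,"ry":0,"rz":0},{"tx":1,"ty":-1,"tz":0,"rx":0,"ry":0,"rz":0},{"tx":1,"ty":-1,"tz":0,"rx":0,"ry":0,"rz":0}]' 60
python3 -m pendant '[{"tx":1,"ty":-1,"tz":0,"rx":0,"ry":0,"rz":0},{"tx":1,"ty":-1,"tz":0,"rx":0,"ry":0,"rz":0},{"tx":1,"ty":-1,"tz":0,"rx":0,"ry":0,"rz":0},{"tx":1,"ty":-1,"tz":0,"rx":0,"ry":0,"rz":0},{"tx":1,"ty":-1,"tz":0,"rx":0,"ry":0,"rz":0}]'
python3 -m pendant '[{"tx":1,"ty":-1,"tz":0,"rx":0,"ry":0,"rz":0},{"tx":1,"ty":-1,"tz":0,"rx":0,"ry":0,"rz":0},{"tx":1,"ty":-1,"tz":0,"rx":0,"ry":0,"rz":0},{"tx":1,"ty":-1,"tz":0,"rx":0,"ry":0,"rz":0},{"tx":1,"ty":-1,"tz":0,"rx":0,"ry":0,"rz":0}]'
python3 -m pendant '[{"tx":1,"ty":-1,"tz":0,"rx":0,"ry":0,"rz":0},{"tx":1,"ty":-1,"tz":0,"rx":0,"ry":0,"rz":0},{"tx":1,"ty":-1,"tz":0,"rx":0,"ry":0,"rz":0},{"tx":1,"ty":-1,"tz":0,"rx":0,"ry":0,"rz":0},{"tx":1,"ty":-1,"tz":0,"rx":0,"ry":0,"rz":0}]'
python3 -m pendant '[{"tx":1,"ty":-1,"tz":0,"rx":0,"ry":0,"rz":0},{"tx":1,"ty":-1,"tz":0,"rx":0,"ry":0,"rz":0},{"tx":1,"ty":-1,"tz":0,"rx":0,"ry":0,"rz":0},{"tx":1,"ty":-1,"tz":0,"rx":0,"ry":0,"rz":0},{"tx":1,"ty":-1,"tz":0,"rx":0,"ry":0,"rz":0}]'
python3 -m pendant '[{"tx":1,"ty":-1,"tz":0,"rx":0,"ry":0,"rz":0},{"tx":0,"ty":-1,"tz":0,"rx":0,"ry":0,"rz":0},{"tx":0,"ty":-1,"tz":0,"rx":0,"ry":0,"rz":0},{"tx":0,"ty":-1,"tz":0,"rx":0,"ry":0,"rz":0},{"tx":0,"ty":-1,"tz":0,"rx":0,"ry":0,"rz":0}]'
python3 -m pendant '[{"tx":0,"ty":-1,"tz":0,"rx":0,"ry":0,"rz":0},{"tx":0,"ty":-1,"tz":0,"rx":0,"ry":0,"rz":0},{"tx":0,"ty":-1,"tz":0,"rx":0,"ry":0,"rz":0},{"tx":0,"ty":0,"tz":0,"rx":0,"ry":0,"rz":-0.92},{"tx":0,"ty":0,"tz":0,"rx":0,"ry":0,"rz":-0.92}]'
python3 -m pendant '[{"tx":0,"ty":0,"tz":0,"rx":0,"ry":0,"rz":-0.92},{"tx":0,"ty":0,"tz":0,"rx":0,"ry":0,"rz":-0.92},{"tx":0,"ty":0,"tz":0,"rx":0,"ry":0,"rz":-0.92},{"tx":0,"ty":0,"tz":0,"rx":0,"ry":0,"rz":-0.92},{"tx":0,"ty":0,"tz":0,"rx":0,"ry":0,"rz":-0.92}]'
python3 -m pendant '[{"tx":0,"ty":0,"tz":0,"rx":0,"ry":0,"rz":-0.92},{"tx":0,"ty":0,"tz":0,"rx":0,"ry":0,"rz":0}]'
```

```text
time: 2.02
position: [294.6, -415.6, 227.6]
eef_rot: [3.141, -0.0, 0.418]
force: [-0.3, 0.3, -0.3]
grip_width: 0.596
grip_force: 0.0
time: 2.65
position: [345.4, -283.6, 227.7]
eef_rot: [3.141, -0.0, 0.418]
force: [-0.0, -0.7, 0.0]
grip_width: 0.6
grip_force: 0.0
time: 3.28
position: [396.2, -151.6, 227.7]
eef_rot: [3.141, -0.0, 0.418]
force: [0.6, -1.1, -0.8]
grip_width: 0.602
grip_force: 0.0
time: 3.9
position: [447.1, -19.6, 227.7]
eef_rot: [3.141, -0.0, 0.418]
force: [-0.6, -0.8, 1.4]
grip_width: 0.601
grip_force: 0.0
time: 4.53
position: [497.9, 112.4, 227.7]
eef_rot: [3.142, -0.0, 0.418]
force: [0.8, -0.5, 0.5]
grip_width: 0.602
grip_force: 0.0
time: 5.15
position: [473.7, 211.3, 227.5]
eef_rot: [-3.141, 0.001, 0.418]
force: [-0.4, 0.7, 0.6]
grip_width: 0.604
grip_force: 0.0
time: 5.78
position: [449.5, 265.7, 227.6]
eef_rot: [-3.141, 0.001, 0.699]
force: [0.7, 0.8, 0.7]
grip_width: 0.606
grip_force: 0.0
time: 6.4
position: [449.7, 265.4, 227.6]
eef_rot: [-3.141, 0.001, 1.388]
force: [0.8, -0.1, -0.2]
grip_width: 0.602
grip_force: 0.0
time: 6.65
position: [449.9, 265.5, 227.6]
eef_rot: [-3.141, 0.0, 1.521]
force: [-0.0, 0.0, 0.4]
grip_width: 0.602
grip_force: 0.0
```

```bash
python3 -m pendant '[{"tx":0,"ty":0,"tz":1,"rx":0,"ry":0,"rz":0},{"tx":0,"ty":0,"tz":1,"rx":0,"ry":0,"rz":0},{"tx":0,"ty":0,"tz":1,"rx":0,"ry":0,"rz":0},{"tx":0,"ty":0,"tz":1,"rx":0,"ry":0,"rz":0},{"tx":0,"ty":0,"tz":1,"rx":0,"ry":0,"rz":0}]'
python3 -m pendant '[{"tx":0,"ty":0,"tz":1,"rx":0,"ry":0,"rz":0},{"tx":0,"ty":0,"tz":1,"rx":0,"ry":0,"rz":0},{"tx":0,"ty":0,"tz":0.3,"rx":0,"ry":0,"rz":0},{"tx":0,"ty":0,"tz":0,"rx":0,"ry":0,"rz":0},{"tx":0,"ty":0,"tz":0,"rx":0,"ry":0,"rz":0}]'
python3 -m pendant '[{"tx":0,"ty":0,"tz":0,"rx":0,"ry":0,"rz":0},{"tx":0,"ty":0,"tz":0,"rx":0,"ry":0,"rz":0},{"tx":0,"ty":0,"tz":0,"rx":0,"ry":0,"rz":0},{"tx":0,"ty":0,"tz":0,"rx":0,"ry":0,"rz":0},{"tx":0,"ty":0,"tz":0,"rx":0,"ry":0,"rz":0}]' 0
python3 -m pendant '[{"tx":0,"ty":0,"tz":0,"rx":0,"ry":0,"rz":0},{"tx":0,"ty":0,"tz":0,"rx":0,"ry":0,"rz":0},{"tx":0,"ty":0,"tz":0,"rx":0,"ry":0,"rz":0},{"tx":0,"ty":0,"tz":0,"rx":0,"ry":0,"rz":0},{"tx":0,"ty":0,"tz":0,"rx":0,"ry":0,"rz":0}]'
```

```text
time: 7.28
position: [450.4, 265.7, 127.1]
eef_rot: [-3.141, 0.0, 1.518]
force: [-0.7, 0.8, -0.2]
grip_width: 0.6
grip_force: 0.0
time: 7.9
position: [451.4, 266.1, 82.4]
eef_rot: [3.14, -0.001, 1.521]
force: [0.5, 0.9, -0.7]
grip_width: 0.596
grip_force: 0.0
time: 8.52
position: [450.9, 265.9, 81.6]
eef_rot: [-3.141, -0.0, 1.522]
force: [-0.1, -0.5, 1.0]
grip_width: 0.134
grip_force: 30.0
time: 9.15
position: [450.9, 265.9, 81.6]
eef_rot: [-3.142, -0.0, 1.522]
force: [-0.3, -0.3, 1.4]
grip_width: 0.134
grip_force: 30.0
```

```bash
python3 -m pendant '[{"tx":0,"ty":0,"tz":-0.5,"rx":0,"ry":0,"rz":0},{"tx":0,"ty":0,"tz":-1,"rx":0,"ry":0,"rz":0},{"tx":0,"ty":0,"tz":-1,"rx":0,"ry":0,"rz":0},{"tx":0,"ty":0,"tz":-1,"rx":0,"ry":0,"rz":0},{"tx":0,"ty":0,"tz":-1,"rx":0,"ry":0,"rz":0}]'
python3 -m pendant '[{"tx":0,"ty":0,"tz":-1,"rx":0,"ry":0,"rz":0},{"tx":0,"ty":0,"tz":-1,"rx":0,"ry":0,"rz":0},{"tx":0,"ty":0,"tz":-1,"rx":0,"ry":0,"rz":0},{"tx":0,"ty":0,"tz":-0.5,"rx":0,"ry":0,"rz":0},{"tx":0,"ty":0,"tz":0,"rx":0,"ry":0,"rz":0.38}]'
python3 -m pendant '[{"tx":-0.97,"ty":0.66,"tz":0,"rx":0,"ry":0,"rz":0},{"tx":-0.97,"ty":0.66,"tz":0,"rx":0,"ry":0,"rz":0},{"tx":-0.97,"ty":0.66,"tz":0,"rx":0,"ry":0,"rz":0},{"tx":-0.97,"ty":0.66,"tz":0,"rx":0,"ry":0,"rz":0},{"tx":-0.97,"ty":0.66,"tz":0,"rx":0,"ry":0,"rz":0}]'
python3 -m pendant '[{"tx":-0.97,"ty":0.66,"tz":0,"rx":0,"ry":0,"rz":0},{"tx":-0.97,"ty":0.66,"tz":0,"rx":0,"ry":0,"rz":0},{"tx":-0.97,"ty":0.66,"tz":0,"rx":0,"ry":0,"rz":0},{"tx":-0.97,"ty":0.66,"tz":0,"rx":0,"ry":0,"rz":0},{"tx":-0.97,"ty":0.66,"tz":0,"rx":0,"ry":0,"rz":0}]'
python3 -m pendant '[{"tx":-0.97,"ty":0.66,"tz":0,"rx":0,"ry":0,"rz":0},{"tx":0,"ty":0,"tz":0,"rx":0,"ry":0,"rz":0},{"tx":0,"ty":0,"tz":0,"rx":0,"ry":0,"rz":0},{"tx":0,"ty":0,"tz":0,"rx":0,"ry":0,"rz":0}]'
python3 -m pendant '[{"tx":0,"ty":0,"tz":1,"rx":0,"ry":0,"rz":0},{"tx":0,"ty":0,"tz":1,"rx":0,"ry":0,"rz":0},{"tx":0,"ty":0,"tz":1,"rx":0,"ry":0,"rz":0},{"tx":0,"ty":0,"tz":1,"rx":0,"ry":0,"rz":0},{"tx":0,"ty":0,"tz":0,"rx":0,"ry":0,"rz":0}]'
python3 - <<'E'
from h import *
p=cams.grab_frame("side")
cv2.imwrite("pics/s1.png",cv2.resize(p["frame"][140:240,170:290],None,fx=6,fy=6,interpolation=cv2.INTER_CUBIC))
for q,z in (("feeler_tip",None),("rack_a_gap",50)):
    for d in cams.mark_of(q,p)[:2]:
        u,v=d["centre"][0]*512,d["centre"][1]*384; print(q,d["p"],u,v,w(p,u,v,z))
print(env.read_state()["position"],env.read_state()["eef_rot"])
E
```

```text
time: 9.78
position: [450.9, 265.8, 172.8]
eef_rot: [3.141, -0.0, 1.522]
force: [-0.6, -0.8, -0.2]
grip_width: 0.134
grip_force: 30.0
time: 10.4
position: [451.3, 266.0, 242.7]
eef_rot: [3.14, -0.001, 1.464]
force: [0.1, -0.2, -0.3]
grip_width: 0.134
grip_force: 30.0
time: 11.02
position: [506.3, 161.7, 241.4]
eef_rot: [-3.141, 0.0, 1.465]
force: [-1.4, -0.4, -0.4]
grip_width: 0.134
grip_force: 30.0
time: 11.65
position: [561.8, 58.2, 241.4]
eef_rot: [-3.141, -0.0, 1.465]
force: [-0.6, -0.3, -0.2]
grip_width: 0.13
grip_force: 30.0
time: 12.15
position: [572.3, 38.9, 241.5]
eef_rot: [-3.141, -0.0, 1.465]
force: [0.2, -0.0, -0.7]
grip_width: 0.136
grip_force: 30.0
time: 12.78
position: [571.1, 39.0, 160.3]
eef_rot: [-3.138, -0.0, 1.466]
force: [-0.6, 0.4, -0.4]
grip_width: 0.138
grip_force: 30.0
feeler_tip 0.55 232.2944 194.11199999999997 [644.34783483 -43.40555462   4.08585211]
rack_a_gap 0.81 227.1232 202.7136 [589.54423356  58.54101742  50.        ]
[573.24467778  38.5910904  162.46851974] [ 3.14033900e+00 -2.01534509e-04  1.46528666e+00]
```

View pics/s1.png

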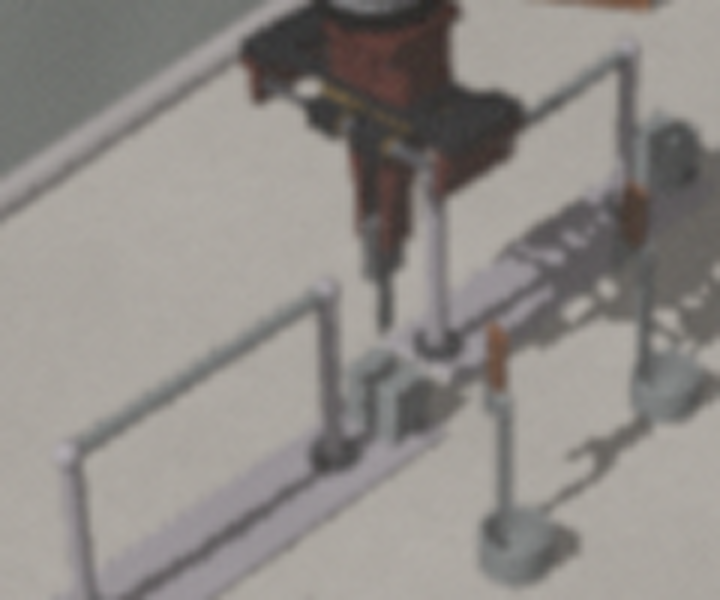

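The blade hangs at crop (386,328), above the left clamp. That clamp has an open gap at about (388,368). I'll check the lateral alignment by projection.

```bash
python3 - <<'E'
from h import *
p=cams.grab_frame("side")
def pr(X):
    c=p["R"]@np.array(X)+p["t"]; c=p["camera_matrix"]@c; q=c[:2]/c[2]; return ((q-[170,140])*6).round(0)
s=env.read_state(); print(s["position"],s["eef_rot"])
x,y,z=s["position"]
print("tip",pr([x,y,z-76.6]),"gap mouth",pr([572.3,38.3,50]),pr([572.3-1.7,38.3-16,50]),pr([572.3+1.7,38.3+16,50]))
C=cloud(p); m=(abs(C[:,0]-572)<30)&(abs(C[:,1]-39)<25)&(C[:,2]>42)&(C[:,2]<60)
Q=C[m]; L=Q-[572.3,38.3,0]; c,sn=np.cos(-.106),np.sin(-.106)
lx=c*L[:,0]+sn*L[:,1]; ly=-sn*L[:,0]+c*L[:,1]
print(np.histogram(lx,bins=np.arange(-30,31,3)),np.percentile(ly,[3,97]))
m=(abs(C[:,0]-x)<25)&(abs(C[:,1]-y)<25)&(C[:,2]>z-76)&(C[:,2]<z-45); print("blade",m.sum(),C[m].mean(0).round(1),C[m].min(0).round(),C[m].max(0).round())
E
```

```text
[573.41680025  38.49663002 162.638326  ] [ 3.13984427e+00 -2.04772164e-04  1.46516768e+00]
tip [380. 325.] gap mouth [383. 370.] [400. 359.] [366. 382.]
(array([0, 2, 5, 9, 3, 5, 3, 4, 5, 1, 2, 6, 8, 6, 4, 4, 7, 1, 0, 0]), array([-30, -27, -24, -21, -18, -15, -12,  -9,  -6,  -3,   0,   3,   6,
         9,  12,  15,  18,  21,  24,  27,  30])) [-15.97111649  17.02610688]
blade 21 [572.1  40.6 101.4] [568.  31.  88.] [576.  47. 117.]
```

```bash
python3 -m pendant '[{"tx":-0.08,"ty":-0.06,"tz":0.5,"rx":0,"ry":0,"rz":0},{"tx":0,"ty":0,"tz":0.5,"rx":0,"ry":0,"rz":0},{"tx":0,"ty":0,"tz":0.4,"rx":0,"ry":0,"rz":0},{"tx":0,"ty":0,"tz":0.2,"rx":0,"ry":0,"rz":0},{"tx":0,"ty":0,"tz":0,"rx":0,"ry":0,"rz":0}]'
python3 -m pendant '[{"tx":0,"ty":0,"tz":0.07,"rx":0,"ry":0,"rz":0},{"tx":0,"ty":0,"tz":0,"rx":0,"ry":0,"rz":0}]'
python3 -m pendant '[{"tx":0,"ty":0,"tz":0.07,"rx":0,"ry":0,"rz":0},{"tx":0,"ty":0,"tz":0,"rx":0,"ry":0,"rz":0}]'
python3 -m pendant '[{"tx":0,"ty":0,"tz":0.07,"rx":0,"ry":0,"rz":0},{"tx":0,"ty":0,"tz":0,"rx":0,"ry":0,"rz":0}]'
```

```text
time: 13.6
position: [571.1, 36.8, 129.1]
eef_rot: [-3.141, -0.0, 1.465]
force: [-0.5, -0.0, 0.1]
grip_width: 0.132
grip_force: 30.0
time: 13.85
position: [571.5, 36.8, 128.3]
eef_rot: [3.141, -0.0, 1.465]
force: [0.2, 0.4, -1.0]
grip_width: 0.139
grip_force: 30.0
time: 14.1
position: [571.3, 36.8, 126.8]
eef_rot: [-3.142, -0.0, 1.465]
force: [1.3, 0.3, 0.3]
grip_width: 0.137
grip_force: 30.0
time: 14.35
position: [571.5, 36.8, 125.3]
eef_rot: [3.141, -0.0, 1.465]
force: [-0.8, -1.1, -0.7]
grip_width: 0.135
grip_force: 30.0
```

```bash
python3 -m pendant '[{"tx":0,"ty":0,"tz":0.08,"rx":0,"ry":0,"rz":0},{"tx":0,"ty":0,"tz":0,"rx":0,"ry":0,"rz":0}]'
python3 -m pendant '[{"tx":0,"ty":0,"tz":0.08,"rx":0,"ry":0,"rz":0},{"tx":0,"ty":0,"tz":0,"rx":0,"ry":0,"rz":0}]'
python3 -m pendant '[{"tx":0,"ty":0,"tz":0.08,"rx":0,"ry":0,"rz":0},{"tx":0,"ty":0,"tz":0,"rx":0,"ry":0,"rz":0}]'
```

```text
time: 14.6
position: [571.5, 36.8, 123.7]
eef_rot: [3.141, -0.0, 1.465]
force: [1.0, 0.3, -1.5]
grip_width: 0.134
grip_force: 30.0
time: 14.85
position: [571.5, 36.8, 122.1]
eef_rot: [3.141, -0.0, 1.465]
force: [0.7, -0.8, -0.9]
grip_width: 0.136
grip_force: 30.0
time: 15.1
position: [571.5, 36.8, 120.5]
eef_rot: [3.141, -0.0, 1.465]
force: [0.3, 0.1, -0.4]
grip_width: 0.133
grip_force: 30.0
```

No contact force at 6 mm deep, so the left clamp is the loose one. I'll go on to about 24 mm and hold.

```bash
python3 -m pendant '[{"tx":0,"ty":0,"tz":0.15,"rx":0,"ry":0,"rz":0},{"tx":0,"ty":0,"tz":0.15,"rx":0,"ry":0,"rz":0},{"tx":0,"ty":0,"tz":0.15,"rx":0,"ry":0,"rz":0},{"tx":0,"ty":0,"tz":0,"rx":0,"ry":0,"rz":0}]'
python3 -m pendant '[{"tx":0,"ty":0,"tz":0.15,"rx":0,"ry":0,"rz":0},{"tx":0,"ty":0,"tz":0.15,"rx":0,"ry":0,"rz":0},{"tx":0,"ty":0,"tz":0.15,"rx":0,"ry":0,"rz":0},{"tx":0,"ty":0,"tz":0,"rx":0,"ry":0,"rz":0}]'
python3 -m pendant '[{"tx":0,"ty":0,"tz":0,"rx":0,"ry":0,"rz":0},{"tx":0,"ty":0,"tz":0,"rx":0,"ry":0,"rz":0},{"tx":0,"ty":0,"tz":0,"rx":0,"ry":0,"rz":0},{"tx":0,"ty":0,"tz":0,"rx":0,"ry":0,"rz":0},{"tx":0,"ty":0,"tz":0,"rx":0,"ry":0,"rz":0}]'
python3 - <<'E'
from h import *
p=cams.grab_frame("side")
cv2.imwrite("pics/s2.png",cv2.resize(p["frame"][150:290,170:290],None,fx=4,fy=4,interpolation=cv2.INTER_CUBIC))
E
```

```text
time: 15.6
position: [571.5, 36.8, 111.2]
eef_rot: [3.142, -0.0, 1.465]
force: [1.2, 1.0, -2.0]
grip_width: 0.136
grip_force: 30.0
time: 16.1
position: [571.5, 36.8, 102.3]
eef_rot: [3.141, -0.0, 1.465]
force: [2.6, -0.4, -2.7]
grip_width: 0.134
grip_force: 30.0
time: 16.73
position: [571.5, 36.8, 102.6]
eef_rot: [3.141, -0.0, 1.465]
force: [3.4, 0.1, -3.5]
grip_width: 0.133
grip_force: 30.0
```

View pics/s2.png

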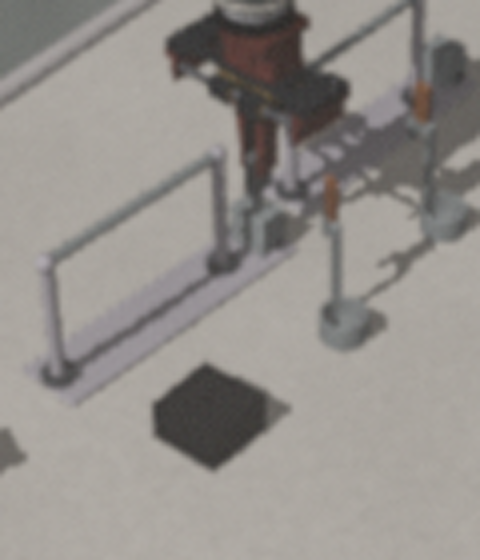

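The blade is well inside the left clamp gap at crop (258,205), with only 3 N of force. Now I'll retract and re-measure the holder.

```bash
python3 -m pendant '[{"tx":0,"ty":0,"tz":-0.3,"rx":0,"ry":0,"rz":0},{"tx":0,"ty":0,"tz":-0.7,"rx":0,"ry":0,"rz":0},{"tx":0,"ty":0,"tz":-1,"rx":0,"ry":0,"rz":0},{"tx":0,"ty":0,"tz":-1,"rx":0,"ry":0,"rz":0},{"tx":0,"ty":0,"tz":-1,"rx":0,"ry":0,"rz":0}]'
python3 -m pendant '[{"tx":0,"ty":0,"tz":-1,"rx":0,"ry":0,"rz":0},{"tx":0,"ty":0,"tz":-1,"rx":0,"ry":0,"rz":0},{"tx":0,"ty":0,"tz":-1,"rx":0,"ry":0,"rz":0},{"tx":0,"ty":0,"tz":0,"rx":0,"ry":0,"rz":0}]'
python3 - <<'E'
from h import *
from meas import rng
s=env.read_state(); print(s["position"],s["eef_rot"])
for n in ("top","side"):
    p=cams.grab_frame(n); C=cloud(p)
    h=rng(C,380,530,190,340,36,43)
    print(n,len(h),h.mean(0).round(1),cv2.minAreaRect(h[:,:2].astype(np.float32)))
    for d in cams.mark_of("holder_hole0",p)[:2]:
        u,v=d["centre"][0]*512,d["centre"][1]*384; print(d["p"],w(p,u,v,40))
    x,y,z=s["position"]; f=rng(C,x-25,x+25,y-25,y+25,z-76,z-40); print("blade",len(f),f.mean(0).round(1) if len(f) else "",f[:,2].min() if len(f) else "")
    if n=="top": cv2.imwrite("pics/t2.png",cv2.resize(p["frame"][170:260,150:250],None,fx=5,fy=5,interpolation=cv2.INTER_CUBIC))
E
```

```text
time: 17.4
position: [569.6, 37.0, 183.9]
eef_rot: [-3.139, -0.0, 1.465]
force: [-0.5, -0.2, -0.5]
grip_width: 0.133
grip_force: 30.0
time: 17.9
position: [571.1, 36.9, 244.6]
eef_rot: [3.14, -0.0, 1.465]
force: [-0.8, 0.3, -0.6]
grip_width: 0.133
grip_force: 30.0
[571.13789391  36.93179155 244.59716043] [ 3.14020895e+00 -2.50928014e-04  1.46488083e+00]
top 315 [450.7 267.8  39.4] ((450.3426513671875, 267.67431640625), (70.33123016357422, 69.7752456665039), 86.67095184326172)
0.85 [458.32866328 257.96547224  40.        ]
0.71 [ 581.38652503 -431.645295     40.        ]
blade 0  
side 224 [448.4 267.6  39.8] ((450.2875061035156, 266.8419189453125), (72.43014526367188, 76.87276458740234), 87.10535430908203)
0.98 [445.18332968 266.96366379  40.        ]
blade 24 [568.2  37.8 188.1] 169.21196702099306
```

View pics/t2.png

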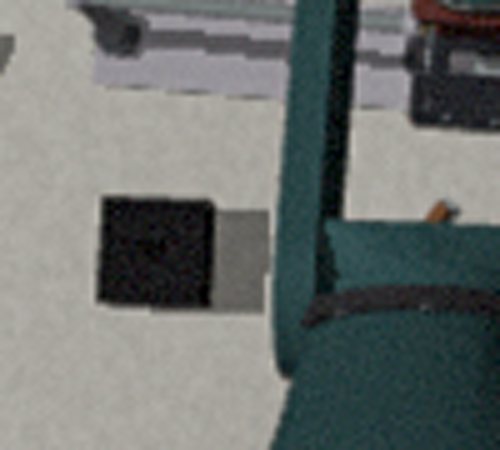

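The holder at crop (157,250) has not moved, so I go back to the pose where I picked up.

```bash
python3 -m pendant '[{"tx":0.98,"ty":-0.65,"tz":0,"rx":0,"ry":0,"rz":0},{"tx":0.98,"ty":-0.65,"tz":0,"rx":0,"ry":0,"rz":0},{"tx":0.98,"ty":-0.65,"tz":0,"rx":0,"ry":0,"rz":0},{"tx":0.98,"ty":-0.65,"tz":0,"rx":0,"ry":0,"rz":0},{"tx":0.98,"ty":-0.65,"tz":0,"rx":0,"ry":0,"rz":0}]'
python3 -m pendant '[{"tx":0.98,"ty":-0.65,"tz":0,"rx":0,"ry":0,"rz":0},{"tx":0.98,"ty":-0.65,"tz":0,"rx":0,"ry":0,"rz":0},{"tx":0.98,"ty":-0.65,"tz":0,"rx":0,"ry":0,"rz":0},{"tx":0.98,"ty":-0.65,"tz":0,"rx":0,"ry":0,"rz":0},{"tx":0.98,"ty":-0.65,"tz":0,"rx":0,"ry":0,"rz":0}]'
python3 -m pendant '[{"tx":0.97,"ty":-0.7,"tz":0,"rx":0,"ry":0,"rz":0},{"tx":0,"ty":0,"tz":0,"rx":0,"ry":0,"rz":-0.38},{"tx":0,"ty":0,"tz":1,"rx":0,"ry":0,"rz":0},{"tx":0,"ty":0,"tz":1,"rx":0,"ry":0,"rz":0},{"tx":0,"ty":0,"tz":1,"rx":0,"ry":0,"rz":0}]'
python3 -m pendant '[{"tx":0,"ty":0,"tz":1,"rx":0,"ry":0,"rz":0},{"tx":0,"ty":0,"tz":1,"rx":0,"ry":0,"rz":0},{"tx":0,"ty":0,"tz":0.5,"rx":0,"ry":0,"rz":0},{"tx":0,"ty":0,"tz":0,"rx":0,"ry":0,"rz":0},{"tx":0,"ty":0,"tz":0,"rx":0,"ry":0,"rz":0}]'
python3 - <<'E'
from h import *
from meas import rng
p=cams.grab_frame("side"); C=cloud(p); s=env.read_state(); x,y,z=s["position"]
f=rng(C,x-25,x+25,y-25,y+25,z-76,z-40); print("blade",len(f),f.mean(0).round(1),f[:,2].min())
f=rng(C,x-25,x+25,y-25,y+25,z-60,z-32); print("handle",len(f),f.mean(0).round(1)); print(s["position"],s["eef_rot"])
cv2.imwrite("pics/s3.png",cv2.resize(p["frame"][200:290,180:280],None,fx=5,fy=5,interpolation=cv2.INTER_CUBIC))
E
```

```text
time: 18.73
position: [515.3, 142.8, 241.9]
eef_rot: [-3.14, -0.0, 1.465]
force: [0.3, -0.6, 0.4]
grip_width: 0.135
grip_force: 30.0
time: 19.35
position: [460.8, 246.7, 241.9]
eef_rot: [-3.14, 0.0, 1.465]
force: [-0.4, 0.3, -1.9]
grip_width: 0.131
grip_force: 30.0
time: 19.98
position: [449.3, 266.8, 181.5]
eef_rot: [-3.14, 0.0, 1.522]
force: [-0.5, 0.4, -1.0]
grip_width: 0.133
grip_force: 30.0
time: 20.6
position: [451.2, 266.6, 133.2]
eef_rot: [3.141, -0.001, 1.522]
force: [0.0, 0.2, -1.2]
grip_width: 0.133
grip_force: 30.0
blade 27 [449.9 267.6  75.2] 60.627251913830875
handle 18 [449.8 268.2  83.5]
[451.36174287 266.63786253 133.32965514] [ 3.14049201e+00 -7.11903247e-04  1.52193550e+00]
```

View pics/s3.png

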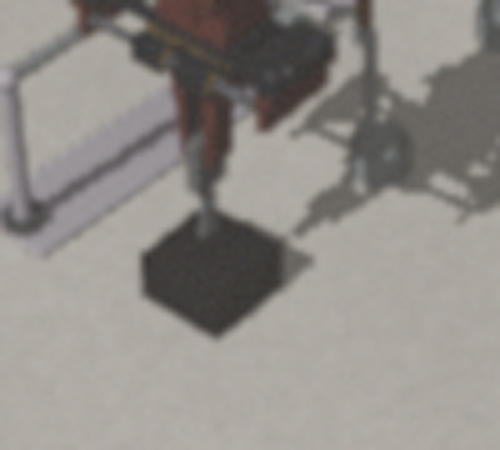

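The blade at crop (207,225) is over the middle of the block. I'll lower it gently.

```bash
python3 -m pendant '[{"tx":-0.03,"ty":0,"tz":0.4,"rx":0,"ry":0,"rz":0},{"tx":0,"ty":0,"tz":0.25,"rx":0,"ry":0,"rz":0},{"tx":0,"ty":0,"tz":0,"rx":0,"ry":0,"rz":0}]'
python3 -m pendant '[{"tx":0,"ty":0,"tz":0.12,"rx":0,"ry":0,"rz":0},{"tx":0,"ty":0,"tz":0,"rx":0,"ry":0,"rz":0}]'
python3 -m pendant '[{"tx":0,"ty":0,"tz":0.12,"rx":0,"ry":0,"rz":0},{"tx":0,"ty":0,"tz":0,"rx":0,"ry":0,"rz":0}]'
python3 -m pendant '[{"tx":0,"ty":0,"tz":0.12,"rx":0,"ry":0,"rz":0},{"tx":0,"ty":0,"tz":0,"rx":0,"ry":0,"rz":0}]'
```

```text
time: 21.02
position: [450.5, 265.4, 119.1]
eef_rot: [-3.141, 0.0, 1.522]
force: [0.4, 0.3, -0.6]
grip_width: 0.134
grip_force: 30.0
time: 21.28
position: [450.9, 265.6, 117.1]
eef_rot: [-3.141, -0.0, 1.522]
force: [-0.4, -0.2, -0.5]
grip_width: 0.133
grip_force: 30.0
time: 21.52
position: [450.8, 265.6, 114.7]
eef_rot: [-3.141, 0.0, 1.522]
force: [0.2, -0.1, -1.3]
grip_width: 0.138
grip_force: 30.0
time: 21.78
position: [450.8, 265.6, 112.2]
eef_rot: [-3.141, 0.0, 1.522]
force: [-0.2, -0.0, 0.3]
grip_width: 0.138
grip_force: 30.0
```

```bash
python3 -m pendant '[{"tx":0,"ty":0,"tz":0.2,"rx":0,"ry":0,"rz":0},{"tx":0,"ty":0,"tz":0.2,"rx":0,"ry":0,"rz":0},{"tx":0,"ty":0,"tz":0.2,"rx":0,"ry":0,"rz":0},{"tx":0,"ty":0,"tz":0,"rx":0,"ry":0,"rz":0}]'
python3 -m pendant '[{"tx":0,"ty":0,"tz":0.2,"rx":0,"ry":0,"rz":0},{"tx":0,"ty":0,"tz":0.2,"rx":0,"ry":0,"rz":0},{"tx":0,"ty":0,"tz":0.2,"rx":0,"ry":0,"rz":0},{"tx":0,"ty":0,"tz":0.1,"rx":0,"ry":0,"rz":0},{"tx":0,"ty":0,"tz":0,"rx":0,"ry":0,"rz":0}]'
```

```text
time: 22.28
position: [450.5, 265.5, 99.9]
eef_rot: [-3.141, 0.0, 1.522]
force: [-0.0, -0.0, -1.2]
grip_width: 0.13
grip_force: 30.0
time: 22.9
position: [450.8, 265.6, 86.2]
eef_rot: [-3.141, 0.0, 1.522]
force: [0.8, -0.6, -0.6]
grip_width: 0.136
grip_force: 30.0
```

Down 4 mm more, then release and rise.

```bash
python3 -m pendant '[{"tx":0,"ty":0,"tz":0.1,"rx":0,"ry":0,"rz":0},{"tx":0,"ty":0,"tz":0.1,"rx":0,"ry":0,"rz":0},{"tx":0,"ty":0,"tz":0,"rx":0,"ry":0,"rz":0}]'
python3 -m pendant '[{"tx":0,"ty":0,"tz":0,"rx":0,"ry":0,"rz":0},{"tx":0,"ty":0,"tz":0,"rx":0,"ry":0,"rz":0},{"tx":0,"ty":0,"tz":0,"rx":0,"ry":0,"rz":0},{"tx":0,"ty":0,"tz":0,"rx":0,"ry":0,"rz":0},{"tx":0,"ty":0,"tz":0,"rx":0,"ry":0,"rz":0}]' 50
python3 -m pendant '[{"tx":0,"ty":0,"tz":-0.5,"rx":0,"ry":0,"rz":0},{"tx":0,"ty":0,"tz":-1,"rx":0,"ry":0,"rz":0},{"tx":0,"ty":0,"tz":-1,"rx":0,"ry":0,"rz":0},{"tx":0,"ty":0,"tz":-1,"rx":0,"ry":0,"rz":0},{"tx":0,"ty":0,"tz":-1,"rx":0,"ry":0,"rz":0}]'
python3 -m pendant '[{"tx":0,"ty":0,"tz":-1,"rx":0,"ry":0,"rz":0},{"tx":0,"ty":0,"tz":-1,"rx":0,"ry":0,"rz":0},{"tx":0,"ty":0,"tz":-1,"rx":0,"ry":0,"rz":0},{"tx":0,"ty":0,"tz":0,"rx":0,"ry":0,"rz":0},{"tx":0,"ty":0,"tz":0,"rx":0,"ry":0,"rz":0}]'
python3 - <<'E'
from h import *
from meas import rng
s=env.read_state(); print(s["position"],s["eef_rot"],s["qpos"].round(2))
for n in ("top","side"):
    p=cams.grab_frame(n); C=cloud(p)
    f=rng(C,390,520,200,320,60,110); print(n,"feeler",len(f),f.mean(0).round(1) if len(f) else "",f[:,2].max() if len(f) else "")
    for i,y in enumerate((92,-87,-272)):
        t=rng(C,380,530,y-75,y+75,118,165); print(i,len(t),t.mean(0).round(1) if len(t) else "")
        if len(t)>8: print("   tab axis",cv2.minAreaRect(t[:,:2].astype(np.float32)))
        bo=rng(C,380,530,y-75,y+75,15,34); print("   bowl",len(bo),np.median(bo,0).round(1) if len(bo) else "")
        m=rng(C,380,530,y-75,y+75,36,112); print("   strap",len(m),m.mean(0).round(1) if len(m) else "")
E
```

```text
time: 23.28
position: [450.8, 265.6, 82.3]
eef_rot: [-3.141, 0.0, 1.522]
force: [0.5, -0.2, -1.3]
grip_width: 0.136
grip_force: 30.0
time: 23.9
position: [450.9, 265.7, 82.4]
eef_rot: [-3.142, -0.0, 1.522]
force: [-0.4, 0.5, -1.0]
grip_width: 0.5
grip_force: 0.0
time: 24.52
position: [451.0, 265.7, 173.8]
eef_rot: [3.141, -0.0, 1.522]
force: [0.1, 0.2, 0.3]
grip_width: 0.499
grip_force: 0.0
time: 25.15
position: [450.5, 265.5, 232.1]
eef_rot: [-3.141, 0.0, 1.522]
force: [-0.0, -0.5, -0.6]
grip_width: 0.5
grip_force: 0.0
[450.5233536  265.4804288  232.06849958] [-3.14114224e+00  9.61373766e-05  1.52181224e+00] [0.4  0.24 1.67 0.   1.23 0.45]
top feeler 38 [454.3 261.   88.4] 100.65875638745432
0 25 [456.9  74.6 149.2]
   tab axis ((457.6548767089844, 75.30684661865234), (10.233248710632324, 17.201969146728516), 52.60415267944336)
   bowl 49 [431.  101.3  26.9]
   strap 15 [453.   76.5  92.3]
1 23 [473.2 -97.  149.6]
   tab axis ((473.620361328125, -97.38298797607422), (9.54708480834961, 16.820873260498047), 77.55695343017578)
   bowl 61 [440.8 -87.2  25.6]
   strap 15 [465.1 -94.4  87
[... 185 characters left out ...]
trap 25 [ 443.8 -242.5   92. ]
side feeler 82 [452.8 268.5  81.6] 98.24976821650534
0 39 [456.5  76.4 140.3]
   tab axis ((457.87548828125, 74.57711791992188), (10.814544677734375, 21.905269622802734), 35.605106353759766)
   bowl 87 [429.8  92.1  23.9]
   strap 65 [450.8  78.8  79.7]
1 38 [472.8 -95.8 139.6]
   tab axis ((473.2925720214844, -94.70465087890625), (15.999550819396973, 20.659725189208984), 29.788705825805664)
   bowl 77 [442.2 -91.4  23.2]
   strap 62 [468.5 -96.6  80.8]
2 44 [ 445.8 -242.   138.4]
   tab axis ((444.3455810546875, -243.21556091308594), (20.82269287109375, 16.757482528686523), 36.31618881225586)
   bowl 67 [ 419.7 -260.8   24.3]
   strap 44 [ 443.4 -245.6   88.9]
```

The feeler is back in the holder and released. Next is ladle 0, whose tab is at about (457,75) with heading -0.66. The sound rack's bar centre is about (586,-146.5) with yaw -0.0475.

```bash
python3 -m pendant '[{"tx":-0.95,"ty":0.08,"tz":0,"rx":0,"ry":0,"rz":0},{"tx":-0.95,"ty":0.08,"tz":0,"rx":0,"ry":0,"rz":0},{"tx":-0.95,"ty":0.08,"tz":0,"rx":0,"ry":0,"rz":0},{"tx":-0.95,"ty":0.08,"tz":0,"rx":0,"ry":0,"rz":0},{"tx":-0.95,"ty":0.08,"tz":0,"rx":0,"ry":0,"rz":0}]' 50
python3 -m pendant '[{"tx":-0.95,"ty":0.08,"tz":0,"rx":0,"ry":0,"rz":0},{"tx":-0.95,"ty":0.08,"tz":0,"rx":0,"ry":0,"rz":0},{"tx":-0.95,"ty":0.08,"tz":0,"rx":0,"ry":0,"rz":0},{"tx":-0.95,"ty":0.08,"tz":0,"rx":0,"ry":0,"rz":0},{"tx":-0.94,"ty":0.08,"tz":0,"rx":0,"ry":0,"rz":0}]'
python3 -m pendant '[{"tx":0,"ty":0,"tz":0,"rx":0,"ry":0,"rz":-0.92},{"tx":0,"ty":0,"tz":0,"rx":0,"ry":0,"rz":-0.92},{"tx":0,"ty":0,"tz":0,"rx":0,"ry":0,"rz":-0.92},{"tx":0,"ty":0,"tz":0,"rx":0,"ry":0,"rz":-0.92},{"tx":0,"ty":0,"tz":0,"rx":0,"ry":0,"rz":-0.92}]'
python3 -m pendant '[{"tx":0,"ty":0,"tz":0,"rx":0,"ry":0,"rz":-0.92},{"tx":0,"ty":0,"tz":0,"rx":0,"ry":0,"rz":-0.88},{"tx":0,"ty":0,"tz":1,"rx":0,"ry":0,"rz":0},{"tx":0,"ty":0,"tz":0.5,"rx":0,"ry":0,"rz":0},{"tx":0,"ty":0,"tz":0,"rx":0,"ry":0,"rz":0}]'
```

```text
time: 25.88
position: [454.2, 168.5, 232.4]
eef_rot: [3.142, 0.0, 1.521]
force: [-0.6, -0.2, 0.1]
grip_width: 0.5
grip_force: 0.0
time: 26.5
position: [457.3, 73.5, 232.4]
eef_rot: [3.142, 0.0, 1.521]
force: [0.6, -0.2, 0.5]
grip_width: 0.499
grip_force: 0.0
time: 27.12
position: [457.3, 74.1, 232.4]
eef_rot: [-3.142, -0.0, 2.215]
force: [-0.2, -0.0, 0.5]
grip_width: 0.506
grip_force: 0.0
time: 27.75
position: [456.8, 74.7, 201.8]
eef_rot: [-3.14, -0.001, 2.481]
force: [-0.4, -0.7, 0.5]
grip_width: 0.499
grip_force: 0.0
```

```bash
python3 - <<'E'
from h import *
from meas import rng
s=env.read_state(); print(s["position"])
p=cams.grab_frame("side"); C=cloud(p)
t=rng(C,380,530,17,130,112,152); print(len(t),t.mean(0).round(1))
bo=rng(C,380,530,17,150,15,34); print("bowl",len(bo),np.median(bo,0).round(1))
cv2.imwrite("pics/s4.png",cv2.resize(p["frame"][160:270,200:320],None,fx=5,fy=5,interpolation=cv2.INTER_CUBIC))
E
```

```text
[456.81950222  74.7010246  201.77189889]
41 [455.6  77.8 130.7]
bowl 94 [429.2  90.5  22.3]
```

View pics/s4.png

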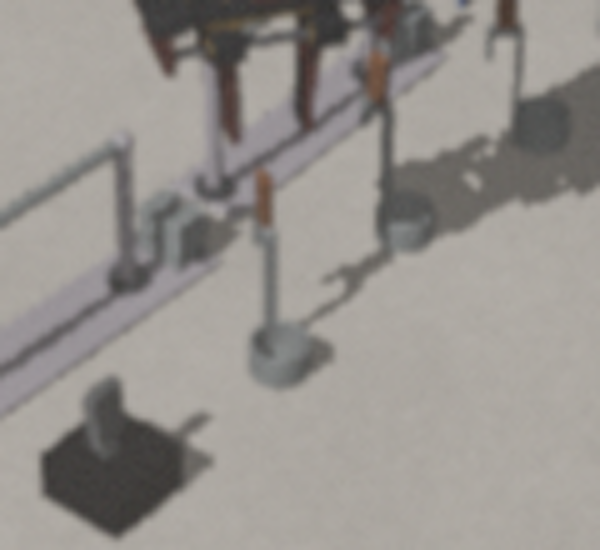

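Ladle 0's tab at crop (264,198) sits between the open fingers, and the feeler at (100,415) is seated. I'll descend and grip.

```bash
python3 -m pendant '[{"tx":0,"ty":0,"tz":1,"rx":0,"ry":0,"rz":0},{"tx":0,"ty":0,"tz":1,"rx":0,"ry":0,"rz":0},{"tx":0,"ty":0,"tz":0.8,"rx":0,"ry":0,"rz":0},{"tx":0,"ty":0,"tz":0.2,"rx":0,"ry":0,"rz":0},{"tx":0,"ty":0,"tz":0,"rx":0,"ry":0,"rz":0}]'
python3 -m pendant '[{"tx":0,"ty":0,"tz":0,"rx":0,"ry":0,"rz":0},{"tx":0,"ty":0,"tz":0,"rx":0,"ry":0,"rz":0},{"tx":0,"ty":0,"tz":0,"rx":0,"ry":0,"rz":0},{"tx":0,"ty":0,"tz":0,"rx":0,"ry":0,"rz":0},{"tx":0,"ty":0,"tz":0,"rx":0,"ry":0,"rz":0}]' 0
python3 -m pendant '[{"tx":0,"ty":0,"tz":0,"rx":0,"ry":0,"rz":0},{"tx":0,"ty":0,"tz":-0.5,"rx":0,"ry":0,"rz":0},{"tx":0,"ty":0,"tz":-1,"rx":0,"ry":0,"rz":0},{"tx":0,"ty":0,"tz":-1,"rx":0,"ry":0,"rz":0},{"tx":0,"ty":0,"tz":-1,"rx":0,"ry":0,"rz":0}]'
```

```text
time: 28.42
position: [458.0, 75.3, 142.8]
eef_rot: [3.141, 0.0, 2.482]
force: [-0.6, -1.3, -0.2]
grip_width: 0.499
grip_force: 0.0
time: 29.05
position: [457.7, 75.3, 142.5]
eef_rot: [3.141, 0.0, 2.482]
force: [-0.6, -0.7, 0.8]
grip_width: 0.113
grip_force: 30.0
time: 29.68
position: [457.3, 75.3, 213.3]
eef_rot: [-3.142, -0.0, 2.482]
force: [1.2, -1.1, -1.1]
grip_width: 0.114
grip_force: 30.0
```

```bash
python3 -m pendant '[{"tx":0,"ty":0,"tz":-0.94,"rx":0,"ry":0,"rz":-0.82},{"tx":0,"ty":0,"tz":-0.94,"rx":0,"ry":0,"rz":-0.82},{"tx":0,"ty":0,"tz":-0.94,"rx":0,"ry":0,"rz":-0.82},{"tx":0,"ty":0,"tz":-0.94,"rx":0,"ry":0,"rz":-0.82},{"tx":0,"ty":0,"tz":-0.94,"rx":0,"ry":0,"rz":-0.8}]'
python3 -m pendant '[{"tx":-0.87,"ty":-0.97,"tz":0,"rx":0,"ry":0,"rz":0},{"tx":-0.87,"ty":-0.97,"tz":0,"rx":0,"ry":0,"rz":0},{"tx":-0.87,"ty":-0.97,"tz":0,"rx":0,"ry":0,"rz":0},{"tx":-0.87,"ty":-0.97,"tz":0,"rx":0,"ry":0,"rz":0},{"tx":-0.87,"ty":-0.97,"tz":0,"rx":0,"ry":0,"rz":0}]'
python3 -m pendant '[{"tx":-0.87,"ty":-0.97,"tz":0,"rx":0,"ry":0,"rz":0},{"tx":-0.87,"ty":-0.97,"tz":0,"rx":0,"ry":0,"rz":0},{"tx":-0.87,"ty":-0.97,"tz":0,"rx":0,"ry":0,"rz":0},{"tx":0,"ty":0,"tz":0,"rx":0,"ry":0,"rz":0},{"tx":0,"ty":0,"tz":0,"rx":0,"ry":0,"rz":0}]'
python3 -m pendant '[{"tx":0,"ty":0,"tz":1,"rx":0,"ry":0,"rz":0},{"tx":0,"ty":0,"tz":1,"rx":0,"ry":0,"rz":0},{"tx":0,"ty":0,"tz":1,"rx":0,"ry":0,"rz":0},{"tx":0,"ty":0,"tz":0.5,"rx":0,"ry":0,"rz":0},{"tx":0,"ty":0,"tz":0,"rx":0,"ry":0,"rz":0}]'
cat > chk.py <<'E'
import sys
from h import *
from meas import rng
s=env.read_state(); x,y,z=s["position"]; print(s["position"].round(1),s["eef_rot"].round(3))
p=cams.grab_frame("side"); C=cloud(p)
o=np.array([586,-146.5,0]); a=-0.0475; U=np.array([np.cos(a),np.sin(a)])
b=rng(C,560,615,-250,-45,134,152); L=(b[:,:2]-o[:2]); print("bar perp off",np.percentile(L@U,[5,50,95]).round(1),b[:,2].max())
V=np.array([-U[1],U[0]])
oz=z-142.5
m=(abs((C[:,:2]-[x,y])@V)<14)&(C[:,2]>oz+20)&(C[:,2]<oz+115)&(abs((C[:,:2]-[x,y])@U)<60)
H=C[m]; l=(H[:,:2]-o[:2])@U
for z0 in range(20,115,8):
    k=(H[:,2]-oz>z0)&(H[:,2]-oz<=z0+8)
    if k.any(): print(z0,k.sum(),"perp min/med/max",l[k].min().round(1),np.median(l[k]).round(1),l[k].max().round(1))
cv2.imwrite(sys.argv[1],cv2.resize(p["frame"][120:230,200:320],None,fx=5,fy=5,interpolation=cv2.INTER_CUBIC))
E
python3 chk.py pics/s5.png
```

```text
time: 30.3
position: [457.1, 75.4, 307.3]
eef_rot: [3.141, -0.0, 3.098]
force: [-0.5, 0.1, -2.6]
grip_width: 0.111
grip_force: 30.0
time: 30.92
position: [540.6, -26.7, 306.5]
eef_rot: [3.141, -0.0, 3.094]
force: [-0.3, -0.1, -1.6]
grip_width: 0.114
grip_force: 30.0
time: 31.55
position: [588.9, -86.3, 306.0]
eef_rot: [3.141, -0.001, 3.093]
force: [-0.5, 0.1, -1.4]
grip_width: 0.115
grip_force: 30.0
time: 32.17
position: [588.6, -85.8, 236.0]
eef_rot: [3.141, -0.001, 3.094]
force: [0.2, 0.4, -1.3]
grip_width: 0.11
grip_force: 30.0
[588.6 -85.8 236. ] [ 3.141e+00 -1.000e-03  3.094e+00]
bar perp off [-13.3  -1.6   5.1] 151.41617356122364
20 16 perp min/med/max -59.0 -21.0 -4.4
28 9 perp min/med/max -58.8 -20.5 -8.3
36 5 perp min/med/max -15.4 -13.5 -11.2
44 14 perp min/med/max -15.6 0.7 9.1
52 9 perp min/med/max -15.0 -11.5 -0.3
60 5 perp min/med/max -17.6 -16.0 -12.2
68 7 perp min/med/max -17.7 -12.9 -11.3
76 7 perp min/med/max -20.0 -10.5 15.0
84 6 perp min/med/max -14.8 9.9 14.0
92 8 perp min/med/max -15.7 -10.9 11.9
100 16 perp min/med/max -21.7 -6.4 16.9
108 12 perp min/med/max -16.1 -0.4 12.3
```

View pics/s5.png

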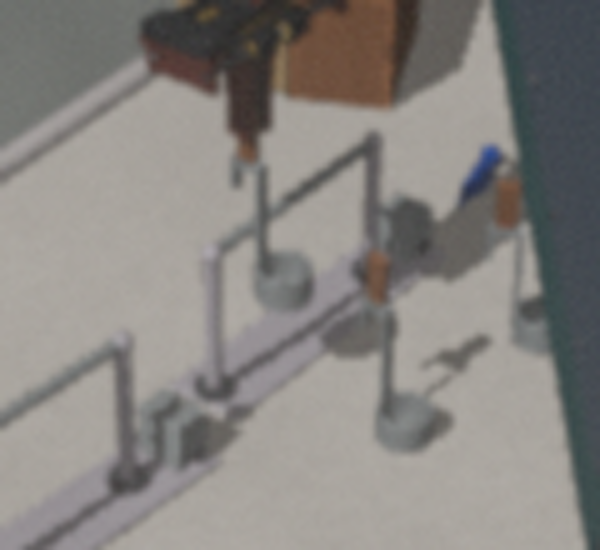

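The ladle hangs upright in the gripper. Its hook at crop (245,170) straddles the bar line, with strap and lip about ±13 mm from the bar axis. I'll lower it slowly.

```bash
python3 -m pendant '[{"tx":0,"ty":0,"tz":0.5,"rx":0,"ry":0,"rz":0},{"tx":0,"ty":0,"tz":0.5,"rx":0,"ry":0,"rz":0},{"tx":0,"ty":0,"tz":0.5,"rx":0,"ry":0,"rz":0},{"tx":0,"ty":0,"tz":0.5,"rx":0,"ry":0,"rz":0},{"tx":0,"ty":0,"tz":0,"rx":0,"ry":0,"rz":0}]'
python3 -m pendant '[{"tx":0,"ty":0,"tz":0.2,"rx":0,"ry":0,"rz":0},{"tx":0,"ty":0,"tz":0.1,"rx":0,"ry":0,"rz":0},{"tx":0,"ty":0,"tz":0.1,"rx":0,"ry":0,"rz":0},{"tx":0,"ty":0,"tz":0,"rx":0,"ry":0,"rz":0}]'
python3 -m pendant '[{"tx":0,"ty":0,"tz":0.05,"rx":0,"ry":0,"rz":0},{"tx":0,"ty":0,"tz":0.05,"rx":0,"ry":0,"rz":0},{"tx":0,"ty":0,"tz":0,"rx":0,"ry":0,"rz":0}]'
```

```text
time: 32.85
position: [588.5, -86.2, 195.1]
eef_rot: [3.141, -0.002, 3.094]
force: [-0.4, 0.1, -2.1]
grip_width: 0.115
grip_force: 30.0
time: 33.35
position: [589.2, -86.4, 188.3]
eef_rot: [3.141, -0.0, 3.094]
force: [0.3, 0.1, -1.3]
grip_width: 0.113
grip_force: 30.0
time: 33.72
position: [589.2, -86.4, 186.3]
eef_rot: [3.141, -0.0, 3.094]
force: [0.1, -0.3, -1.7]
grip_width: 0.113
grip_force: 30.0
```

```bash
python3 -m pendant '[{"tx":0,"ty":0,"tz":0.05,"rx":0,"ry":0,"rz":0},{"tx":0,"ty":0,"tz":0,"rx":0,"ry":0,"rz":0}]'
python3 -m pendant '[{"tx":0,"ty":0,"tz":0.05,"rx":0,"ry":0,"rz":0},{"tx":0,"ty":0,"tz":0,"rx":0,"ry":0,"rz":0}]'
python3 -m pendant '[{"tx":0,"ty":0,"tz":0.03,"rx":0,"ry":0,"rz":0},{"tx":0,"ty":0,"tz":0,"rx":0,"ry":0,"rz":0}]'
```

```text
time: 33.98
position: [589.2, -86.4, 185.3]
eef_rot: [3.141, -0.0, 3.094]
force: [0.4, 0.0, -2.1]
grip_width: 0.107
grip_force: 30.0
time: 34.22
position: [589.2, -86.3, 184.3]
eef_rot: [3.141, -0.0, 3.094]
force: [-0.0, -0.1, -1.5]
grip_width: 0.11
grip_force: 30.0
time: 34.48
position: [589.2, -86.3, 183.7]
eef_rot: [3.141, -0.0, 3.094]
force: [-0.3, -0.0, -1.8]
grip_width: 0.112
grip_force: 30.0
```

```bash
python3 -m pendant '[{"tx":0,"ty":0,"tz":0.03,"rx":0,"ry":0,"rz":0},{"tx":0,"ty":0,"tz":0,"rx":0,"ry":0,"rz":0}]'
python3 -m pendant '[{"tx":0,"ty":0,"tz":0.03,"rx":0,"ry":0,"rz":0},{"tx":0,"ty":0,"tz":0,"rx":0,"ry":0,"rz":0}]'
```

```text
time: 34.72
position: [589.3, -86.4, 183.4]
eef_rot: [3.142, 0.0, 3.094]
force: [-1.1, -0.2, 1.1]
grip_width: 0.113
grip_force: 30.0
time: 34.98
position: [589.4, -86.4, 183.3]
eef_rot: [-3.142, 0.001, 3.094]
force: [-2.0, -0.2, 5.4]
grip_width: 0.11
grip_force: 30.0
```

Contact at 5 N. I'll open in small steps.

```bash
python3 -m pendant '[{"tx":0,"ty":0,"tz":0,"rx":0,"ry":0,"rz":0},{"tx":0,"ty":0,"tz":0,"rx":0,"ry":0,"rz":0},{"tx":0,"ty":0,"tz":0,"rx":0,"ry":0,"rz":0}]' 11
python3 -m pendant '[{"tx":0,"ty":0,"tz":0,"rx":0,"ry":0,"rz":0},{"tx":0,"ty":0,"tz":0,"rx":0,"ry":0,"rz":0},{"tx":0,"ty":0,"tz":0,"rx":0,"ry":0,"rz":0}]' 12
python3 -m pendant '[{"tx":0,"ty":0,"tz":0,"rx":0,"ry":0,"rz":0},{"tx":0,"ty":0,"tz":0,"rx":0,"ry":0,"rz":0},{"tx":0,"ty":0,"tz":0,"rx":0,"ry":0,"rz":0},{"tx":0,"ty":0,"tz":0,"rx":0,"ry":0,"rz":0},{"tx":0,"ty":0,"tz":0,"rx":0,"ry":0,"rz":0}]' 13
python3 -m pendant '[{"tx":0,"ty":0,"tz":0,"rx":0,"ry":0,"rz":0},{"tx":0,"ty":0,"tz":0,"rx":0,"ry":0,"rz":0},{"tx":0,"ty":0,"tz":0,"rx":0,"ry":0,"rz":0},{"tx":0,"ty":0,"tz":0,"rx":0,"ry":0,"rz":0},{"tx":0,"ty":0,"tz":0,"rx":0,"ry":0,"rz":0}]' 16
python3 -m pendant '[{"tx":0,"ty":0,"tz":0,"rx":0,"ry":0,"rz":0},{"tx":0,"ty":0,"tz":0,"rx":0,"ry":0,"rz":0},{"tx":0,"ty":0,"tz":0,"rx":0,"ry":0,"rz":0},{"tx":0,"ty":0,"tz":0,"rx":0,"ry":0,"rz":0},{"tx":0,"ty":0,"tz":0,"rx":0,"ry":0,"rz":0}]' 35
```

```text
time: 35.35
position: [589.4, -86.4, 183.3]
eef_rot: [-3.141, 0.001, 3.094]
force: [-1.0, 0.3, 5.7]
grip_width: 0.112
grip_force: 11.0
time: 35.72
position: [589.2, -86.4, 182.4]
eef_rot: [3.141, -0.0, 3.094]
force: [-0.2, 0.2, 0.0]
grip_width: 0.121
grip_force: 0.0
time: 36.35
position: [589.2, -86.4, 182.6]
eef_rot: [3.142, 0.0, 3.094]
force: [0.5, -0.7, 0.2]
grip_width: 0.131
grip_force: 0.0
time: 36.98
position: [589.2, -86.4, 182.5]
eef_rot: [3.141, -0.0, 3.094]
force: [-0.1, -0.2, -0.3]
grip_width: 0.163
grip_force: 0.0
time: 37.6
position: [589.2, -86.4, 182.5]
eef_rot: [3.141, -0.0, 3.094]
force: [-0.0, -1.3, -0.5]
grip_width: 0.348
grip_force: 0.0
```

```bash
python3 -m pendant '[{"tx":0,"ty":0,"tz":-0.3,"rx":0,"ry":0,"rz":0},{"tx":0,"ty":0,"tz":-0.7,"rx":0,"ry":0,"rz":0},{"tx":0,"ty":0,"tz":-1,"rx":0,"ry":0,"rz":0},{"tx":0,"ty":0,"tz":-1,"rx":0,"ry":0,"rz":0},{"tx":0,"ty":0,"tz":-1,"rx":0,"ry":0,"rz":0}]'
python3 - <<'E'
from h import *
from meas import rng
s=env.read_state(); print(s["position"].round(1))
p=cams.grab_frame("side"); C=cloud(p)
for i,y in enumerate((-87,-272)):
    t=rng(C,380,530,y-75,y+75,118,165); print(i,len(t),t.mean(0).round(1) if len(t) else "")
    bo=rng(C,380,530,y-75,y+75,15,34); print("   bowl",len(bo),np.median(bo,0).round(1) if len(bo) else "")
cv2.imwrite("pics/s6.png",cv2.resize(p["frame"][120:230,200:320],None,fx=5,fy=5,interpolation=cv2.INTER_CUBIC))
E
```

```text
time: 38.22
position: [589.5, -86.4, 264.5]
eef_rot: [-3.141, 0.001, 3.094]
force: [0.2, -0.1, -0.9]
grip_width: 0.351
grip_force: 0.0
[589.5 -86.4 264.5]
0 40 [472.1 -95.3 137.9]
   bowl 79 [441.2 -90.4  24.2]
1 44 [ 446.6 -243.   137.6]
   bowl 51 [ 430.4 -249.6   23.2]
```

View pics/s6.png

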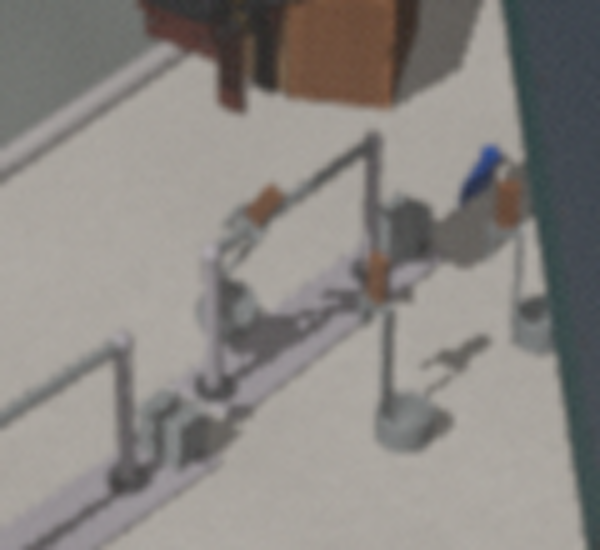

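Ladle 0 hangs by its hook at crop (240,230), and the other two have not moved. Next is ladle 1, with its tab at about (473,-96.5).

```bash
python3 -m pendant '[{"tx":0.96,"ty":-0.13,"tz":0,"rx":0,"ry":0,"rz":0},{"tx":0.96,"ty":-0.13,"tz":0,"rx":0,"ry":0,"rz":0},{"tx":0.96,"ty":-0.13,"tz":0,"rx":0,"ry":0,"rz":0},{"tx":0.96,"ty":-0.13,"tz":0,"rx":0,"ry":0,"rz":0},{"tx":0.96,"ty":-0.13,"tz":0,"rx":0,"ry":0,"rz":0}]' 50
python3 -m pendant '[{"tx":0.96,"ty":-0.13,"tz":0,"rx":0,"ry":0,"rz":0},{"tx":0,"ty":0,"tz":1,"rx":0,"ry":0,"rz":0.5},{"tx":0,"ty":0,"tz":1,"rx":0,"ry":0,"rz":0.5},{"tx":0,"ty":0,"tz":0.8,"rx":0,"ry":0,"rz":0},{"tx":0,"ty":0,"tz":0,"rx":0,"ry":0,"rz":0}]'
python3 -m pendant '[{"tx":0,"ty":0,"tz":0,"rx":0,"ry":0,"rz":0}]'
```

```text
time: 38.9
position: [492.1, -94.9, 263.0]
eef_rot: [-3.141, 0.001, 3.094]
force: [-0.2, 0.5, -0.8]
grip_width: 0.502
grip_force: 0.0
time: 39.52
position: [472.1, -96.2, 205.8]
eef_rot: [3.141, -0.002, 2.944]
force: [-0.2, 0.8, 0.0]
grip_width: 0.496
grip_force: 0.0
time: 39.65
position: [473.6, -96.7, 207.2]
eef_rot: [-3.142, 0.001, 2.944]
force: [-0.3, 0.8, 0.5]
grip_width: 0.505
grip_force: 0.0
```

```bash
python3 -m pendant '[{"tx":0,"ty":0,"tz":1,"rx":0,"ry":0,"rz":0},{"tx":0,"ty":0,"tz":1,"rx":0,"ry":0,"rz":0},{"tx":0,"ty":0,"tz":0.9,"rx":0,"ry":0,"rz":0},{"tx":0,"ty":0,"tz":0.3,"rx":0,"ry":0,"rz":0},{"tx":0,"ty":0,"tz":0,"rx":0,"ry":0,"rz":0}]'
python3 -m pendant '[{"tx":0,"ty":0,"tz":0,"rx":0,"ry":0,"rz":0},{"tx":0,"ty":0,"tz":0,"rx":0,"ry":0,"rz":0},{"tx":0,"ty":0,"tz":0,"rx":0,"ry":0,"rz":0},{"tx":0,"ty":0,"tz":0,"rx":0,"ry":0,"rz":0},{"tx":0,"ty":0,"tz":0,"rx":0,"ry":0,"rz":0}]' 0
python3 -m pendant '[{"tx":0,"ty":0,"tz":0,"rx":0,"ry":0,"rz":0},{"tx":0,"ty":0,"tz":-0.5,"rx":0,"ry":0,"rz":0},{"tx":0,"ty":0,"tz":-1,"rx":0,"ry":0,"rz":0},{"tx":0,"ty":0,"tz":-1,"rx":0,"ry":0,"rz":0},{"tx":0,"ty":0,"tz":-1,"rx":0,"ry":0,"rz":0}]'
python3 -m pendant '[{"tx":0,"ty":0,"tz":-0.94,"rx":0,"ry":0,"rz":-0.2},{"tx":0,"ty":0,"tz":-0.94,"rx":0,"ry":0,"rz":-0.2},{"tx":0,"ty":0,"tz":-0.94,"rx":0,"ry":0,"rz":-0.2},{"tx":0,"ty":0,"tz":-0.94,"rx":0,"ry":0,"rz":-0.2},{"tx":0,"ty":0,"tz":-0.94,"rx":0,"ry":0,"rz":-0.2}]'
python3 -m pendant '[{"tx":0,"ty":0,"tz":0,"rx":0,"ry":0,"rz":0},{"tx":0,"ty":0,"tz":0,"rx":0,"ry":0,"rz":0}]'
```

```text
time: 40.28
position: [473.7, -96.6, 143.0]
eef_rot: [3.142, 0.0, 2.944]
force: [0.4, -0.1, 1.1]
grip_width: 0.503
grip_force: 0.0
time: 40.9
position: [473.7, -96.6, 142.7]
eef_rot: [3.142, 0.001, 2.944]
force: [0.3, -0.1, 0.4]
grip_width: 0.112
grip_force: 30.0
time: 41.52
position: [473.0, -96.3, 213.5]
eef_rot: [3.141, -0.001, 2.944]
force: [0.3, 0.8, -0.7]
grip_width: 0.112
grip_force: 30.0
time: 42.15
position: [472.9, -96.2, 307.4]
eef_rot: [3.141, -0.001, 3.095]
force: [0.6, -0.2, -1.9]
grip_width: 0.111
grip_force: 30.0
time: 42.4
position: [472.8, -96.2, 306.0]
eef_rot: [3.141, -0.001, 3.093]
force: [0.1, 0.5, -1.7]
grip_width: 0.106
grip_force: 30.0
```

```bash
python3 -m pendant '[{"tx":-0.96,"ty":-0.37,"tz":0,"rx":0,"ry":0,"rz":0},{"tx":-0.96,"ty":-0.37,"tz":0,"rx":0,"ry":0,"rz":0},{"tx":-0.96,"ty":-0.37,"tz":0,"rx":0,"ry":0,"rz":0},{"tx":-0.96,"ty":-0.37,"tz":0,"rx":0,"ry":0,"rz":0},{"tx":-0.96,"ty":-0.37,"tz":0,"rx":0,"ry":0,"rz":0}]'
python3 -m pendant '[{"tx":-0.96,"ty":-0.38,"tz":0,"rx":0,"ry":0,"rz":0},{"tx":0,"ty":0,"tz":0,"rx":0,"ry":0,"rz":0},{"tx":0,"ty":0,"tz":1,"rx":0,"ry":0,"rz":0},{"tx":0,"ty":0,"tz":1,"rx":0,"ry":0,"rz":0},{"tx":0,"ty":0,"tz":1,"rx":0,"ry":0,"rz":0}]'
python3 -m pendant '[{"tx":0,"ty":0,"tz":0.5,"rx":0,"ry":0,"rz":0},{"tx":0,"ty":0,"tz":0,"rx":0,"ry":0,"rz":0},{"tx":0,"ty":0,"tz":0,"rx":0,"ry":0,"rz":0}]'
python3 chk.py pics/s7.png
```

```text
time: 43.02
position: [567.4, -138.0, 305.1]
eef_rot: [3.141, -0.003, 3.093]
force: [0.2, 0.0, -1.9]
grip_width: 0.109
grip_force: 30.0
time: 43.65
position: [584.8, -145.8, 245.3]
eef_rot: [3.141, -0.002, 3.094]
force: [-0.4, 0.3, -1.4]
grip_width: 0.111
grip_force: 30.0
time: 44.02
position: [586.6, -146.6, 237.3]
eef_rot: [-3.141, 0.001, 3.094]
force: [0.6, -0.1, -2.1]
grip_width: 0.114
grip_force: 30.0
[ 586.6 -146.6  237.3] [-3.141e+00  1.000e-03  3.094e+00]
bar perp off [-11.6  -1.8  13.2] 151.92725202665287
20 10 perp min/med/max -55.4 -50.7 -13.8
28 14 perp min/med/max -56.0 -15.6 -7.6
36 7 perp min/med/max -15.0 -10.0 0.7
44 9 perp min/med/max -14.0 -3.8 5.8
52 8 perp min/med/max -15.3 -8.3 -2.8
60 6 perp min/med/max -14.8 -9.4 -4.3
68 5 perp min/med/max -20.1 -9.8 -6.4
76 5 perp min/med/max -13.4 -7.4 15.4
84 11 perp min/med/max -15.2 -4.9 19.4
92 9 perp min/med/max -13.6 11.7 21.9
100 9 perp min/med/max -15.2 -6.9 15.3
108 14 perp min/med/max -14.3 -0.3 17.5
```

View pics/s7.png

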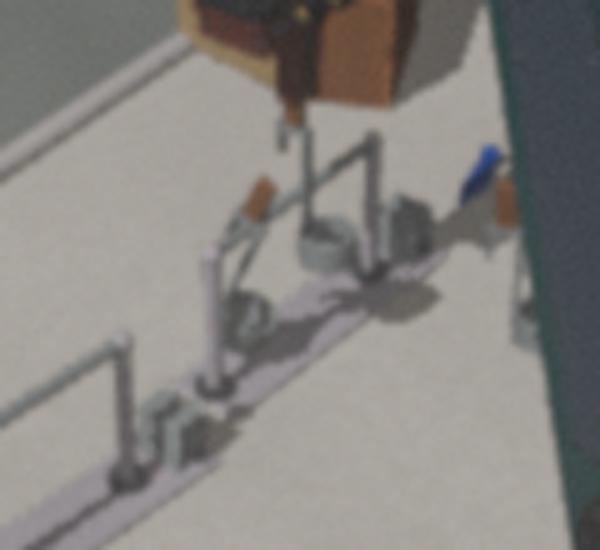

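Ladle 1 is over the bar: hook at crop (292,135), and ladle 0 is still hanging. Lowering.

```bash
python3 -m pendant '[{"tx":0.05,"ty":0,"tz":0.5,"rx":0,"ry":0,"rz":0},{"tx":0,"ty":0,"tz":0.5,"rx":0,"ry":0,"rz":0},{"tx":0,"ty":0,"tz":0.5,"rx":0,"ry":0,"rz":0},{"tx":0,"ty":0,"tz":0.5,"rx":0,"ry":0,"rz":0},{"tx":0,"ty":0,"tz":0,"rx":0,"ry":0,"rz":0}]'
python3 -m pendant '[{"tx":0,"ty":0,"tz":0.2,"rx":0,"ry":0,"rz":0},{"tx":0,"ty":0,"tz":0.15,"rx":0,"ry":0,"rz":0},{"tx":0,"ty":0,"tz":0.1,"rx":0,"ry":0,"rz":0},{"tx":0,"ty":0,"tz":0.05,"rx":0,"ry":0,"rz":0},{"tx":0,"ty":0,"tz":0,"rx":0,"ry":0,"rz":0}]'
python3 -m pendant '[{"tx":0,"ty":0,"tz":0.05,"rx":0,"ry":0,"rz":0},{"tx":0,"ty":0,"tz":0,"rx":0,"ry":0,"rz":0},{"tx":0,"ty":0,"tz":0,"rx":0,"ry":0,"rz":0}]'
```

```text
time: 44.7
position: [584.6, -146.2, 195.3]
eef_rot: [3.141, -0.002, 3.094]
force: [0.4, -0.9, -1.2]
grip_width: 0.112
grip_force: 30.0
time: 45.32
position: [585.3, -146.5, 186.6]
eef_rot: [3.142, -0.0, 3.094]
force: [0.3, -0.2, -2.1]
grip_width: 0.111
grip_force: 30.0
time: 45.7
position: [585.4, -146.5, 185.6]
eef_rot: [3.141, -0.0, 3.094]
force: [0.2, 0.5, -1.5]
grip_width: 0.11
grip_force: 30.0
```

```bash
python3 -m pendant '[{"tx":0,"ty":0,"tz":0.04,"rx":0,"ry":0,"rz":0},{"tx":0,"ty":0,"tz":0,"rx":0,"ry":0,"rz":0}]'
python3 -m pendant '[{"tx":0,"ty":0,"tz":0.04,"rx":0,"ry":0,"rz":0},{"tx":0,"ty":0,"tz":0,"rx":0,"ry":0,"rz":0}]'
python3 -m pendant '[{"tx":0,"ty":0,"tz":0.03,"rx":0,"ry":0,"rz":0},{"tx":0,"ty":0,"tz":0,"rx":0,"ry":0,"rz":0}]'
python3 -m pendant '[{"tx":0,"ty":0,"tz":0.02,"rx":0,"ry":0,"rz":0},{"tx":0,"ty":0,"tz":0,"rx":0,"ry":0,"rz":0}]'
```

```text
time: 45.95
position: [585.3, -146.4, 184.7]
eef_rot: [3.141, -0.0, 3.094]
force: [0.3, 0.2, -2.3]
grip_width: 0.106
grip_force: 30.0
time: 46.2
position: [585.3, -146.4, 183.9]
eef_rot: [3.141, -0.0, 3.094]
force: [0.2, -0.8, -2.0]
grip_width: 0.109
grip_force: 30.0
time: 46.45
position: [585.4, -146.5, 183.6]
eef_rot: [3.142, 0.0, 3.094]
force: [0.1, -0.4, 0.1]
grip_width: 0.113
grip_force: 30.0
time: 46.7
position: [585.5, -146.5, 183.5]
eef_rot: [-3.142, 0.0, 3.094]
force: [-1.6, 0.9, 4.8]
grip_width: 0.11
grip_force: 30.0
```

```bash
python3 -m pendant '[{"tx":0,"ty":0,"tz":0,"rx":0,"ry":0,"rz":0},{"tx":0,"ty":0,"tz":0,"rx":0,"ry":0,"rz":0},{"tx":0,"ty":0,"tz":0,"rx":0,"ry":0,"rz":0}]' 11
python3 -m pendant '[{"tx":0,"ty":0,"tz":0,"rx":0,"ry":0,"rz":0},{"tx":0,"ty":0,"tz":0,"rx":0,"ry":0,"rz":0},{"tx":0,"ty":0,"tz":0,"rx":0,"ry":0,"rz":0}]' 12
python3 -m pendant '[{"tx":0,"ty":0,"tz":0,"rx":0,"ry":0,"rz":0},{"tx":0,"ty":0,"tz":0,"rx":0,"ry":0,"rz":0},{"tx":0,"ty":0,"tz":0,"rx":0,"ry":0,"rz":0},{"tx":0,"ty":0,"tz":0,"rx":0,"ry":0,"rz":0},{"tx":0,"ty":0,"tz":0,"rx":0,"ry":0,"rz":0}]' 13
python3 -m pendant '[{"tx":0,"ty":0,"tz":0,"rx":0,"ry":0,"rz":0},{"tx":0,"ty":0,"tz":0,"rx":0,"ry":0,"rz":0},{"tx":0,"ty":0,"tz":0,"rx":0,"ry":0,"rz":0},{"tx":0,"ty":0,"tz":0,"rx":0,"ry":0,"rz":0},{"tx":0,"ty":0,"tz":0,"rx":0,"ry":0,"rz":0}]' 16
python3 -m pendant '[{"tx":0,"ty":0,"tz":0,"rx":0,"ry":0,"rz":0},{"tx":0,"ty":0,"tz":0,"rx":0,"ry":0,"rz":0},{"tx":0,"ty":0,"tz":0,"rx":0,"ry":0,"rz":0},{"tx":0,"ty":0,"tz":0,"rx":0,"ry":0,"rz":0},{"tx":0,"ty":0,"tz":0,"rx":0,"ry":0,"rz":0}]' 35
python3 -m pendant '[{"tx":0,"ty":0,"tz":-0.3,"rx":0,"ry":0,"rz":0},{"tx":0,"ty":0,"tz":-0.7,"rx":0,"ry":0,"rz":0},{"tx":0,"ty":0,"tz":-1,"rx":0,"ry":0,"rz":0},{"tx":0,"ty":0,"tz":-1,"rx":0,"ry":0,"rz":0},{"tx":0,"ty":0,"tz":-1,"rx":0,"ry":0,"rz":0}]'
python3 - <<'E'
from h import *
from meas import rng
s=env.read_state(); print(s["position"].round(1),s["qpos"].round(2))
for n in ("side","top"):
    p=cams.grab_frame(n); C=cloud(p)
    y=-260; t=rng(C,380,530,y-75,y+75,118,165); print(n,len(t),t.mean(0).round(1) if len(t) else "")
    if len(t)>5: print(cv2.minAreaRect(t[:,:2].astype(np.float32)))
    bo=rng(C,380,530,y-75,y+75,15,34); print("   bowl",len(bo),np.median(bo,0).round(1) if len(bo) else "")
    if n=="side": cv2.imwrite("pics/s8.png",cv2.resize(p["frame"][120:230,200:330],None,fx=5,fy=5,interpolation=cv2.INTER_CUBIC))
E
```

```text
time: 47.08
position: [585.5, -146.6, 183.5]
eef_rot: [-3.141, 0.001, 3.094]
force: [-2.5, 0.5, 5.1]
grip_width: 0.114
grip_force: 10.9
time: 47.45
position: [585.3, -146.4, 182.7]
eef_rot: [3.141, -0.0, 3.094]
force: [-0.4, -0.9, -0.3]
grip_width: 0.119
grip_force: 0.0
time: 48.08
position: [585.4, -146.5, 183.0]
eef_rot: [3.141, 0.0, 3.094]
force: [0.2, 0.8, 0.6]
grip_width: 0.131
grip_force: 0.0
time: 48.7
position: [585.4, -146.5, 182.9]
eef_rot: [3.141, -0.0, 3.094]
force: [0.4, -0.8, 0.4]
grip_width: 0.16
grip_force: 0.0
time: 49.32
position: [585.3, -146.4, 183.0]
eef_rot: [3.141, -0.0, 3.094]
force: [-0.1, -0.6, 0.2]
grip_width: 0.349
grip_force: 0.0
time: 49.95
position: [585.6, -146.5, 264.9]
eef_rot: [-3.141, 0.001, 3.094]
force: [1.0, 0.1, -0.8]
grip_width: 0.349
grip_force: 0.0
[ 585.6 -146.5  264.9] [-0.36  0.33  1.45  0.    1.35 -1.88]
side 27 [ 428.3 -190.5  140.7]
((429.8675537109375, -190.10118103027344), (19.081026077270508, 11.022634506225586), 15.38407039642334)
   bowl 52 [ 412.7 -203.8   23.7]
top 0 
   bowl 22 [ 399.2 -233.3   24.7]
```

View pics/s8.png

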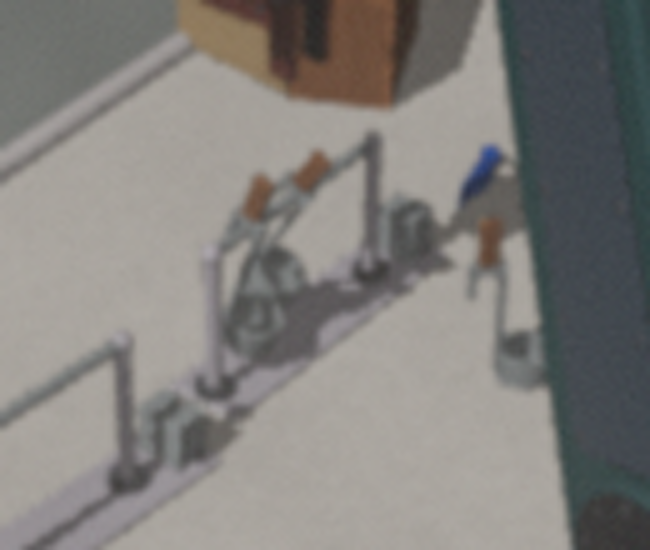

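Both ladles hang (crop (258,200) and (312,170)). Ladle 2 was knocked aside to about (429,-190). I'll move the arm clear and measure it again.

```bash
python3 -m pendant '[{"tx":0.57,"ty":1,"tz":0,"rx":0,"ry":0,"rz":0},{"tx":0.57,"ty":1,"tz":0,"rx":0,"ry":0,"rz":0},{"tx":0.57,"ty":1,"tz":0,"rx":0,"ry":0,"rz":0},{"tx":0.57,"ty":1,"tz":0,"rx":0,"ry":0,"rz":0},{"tx":0.57,"ty":1,"tz":0,"rx":0,"ry":0,"rz":0}]' 50
python3 -m pendant '[{"tx":0.57,"ty":1,"tz":0,"rx":0,"ry":0,"rz":0},{"tx":0.57,"ty":1,"tz":0,"rx":0,"ry":0,"rz":0},{"tx":0.57,"ty":1,"tz":0,"rx":0,"ry":0,"rz":0},{"tx":0.57,"ty":1,"tz":0,"rx":0,"ry":0,"rz":0},{"tx":0.57,"ty":1,"tz":0,"rx":0,"ry":0,"rz":0}]'
python3 - <<'E'
from h import *
from meas import rng
s=env.read_state(); print(s["position"].round(1))
for n in ("side","top"):
    p=cams.grab_frame(n); C=cloud(p)
    y=-230; t=rng(C,370,530,y-85,y+85,118,165); print(n,len(t),t.mean(0).round(1) if len(t) else "")
    if len(t)>5: print(cv2.minAreaRect(t[:,:2].astype(np.float32)))
    bo=rng(C,350,530,y-85,y+85,15,34); print("   bowl",len(bo),np.median(bo,0).round(1) if len(bo) else "",bo.min(0).round(),bo.max(0).round())
    if n=="top": cv2.imwrite("pics/t9.png",cv2.resize(p["frame"][150:250,260:370],None,fx=5,fy=5,interpolation=cv2.INTER_CUBIC))
E
```

```text
time: 50.68
position: [532.3, -42.2, 262.9]
eef_rot: [3.141, -0.0, 3.094]
force: [-0.7, 0.5, 0.3]
grip_width: 0.501
grip_force: 0.0
time: 51.3
position: [480.3, 60.0, 263.0]
eef_rot: [3.141, 0.0, 3.094]
force: [1.0, -0.4, 0.6]
grip_width: 0.5
grip_force: 0.0
[480.3  60.  263. ]
side 43 [ 428.8 -189.1  138.8]
((428.81640625, -189.67355346679688), (16.87468910217285, 20.273317337036133), 28.709962844848633)
   bowl 71 [ 403.4 -213.4   23.4] [ 380. -244.   15.] [ 428. -188.   34.]
top 29 [ 429.5 -187.8  146.7]
((430.1192626953125, -188.05380249023438), (16.752498626708984, 8.277091026306152), 43.972965240478516)
   bowl 53 [ 401.4 -220.9   23.8] [ 382. -237.   15.] [ 428. -191.   32.]
```

View pics/t9.png

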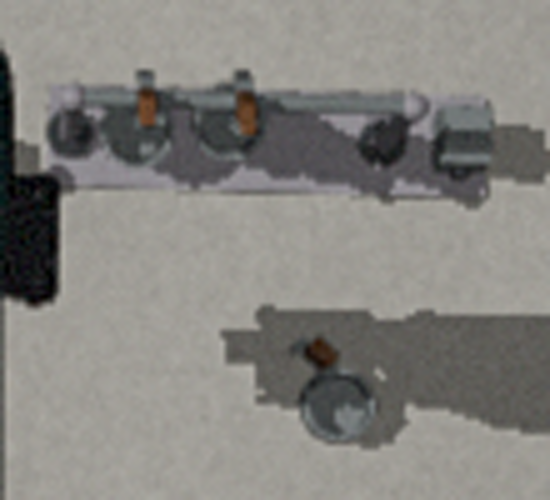

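Ladle 2 is at crop (335,405) with its tab at (320,352), i.e. tab at world (429.6,-188.3) and heading about 0.76. The two hung ladles are at (147,115) and (243,115). Moving over and turning.

```bash
python3 -m pendant '[{"tx":0.15,"ty":-0.96,"tz":0,"rx":0,"ry":0,"rz":0},{"tx":0.15,"ty":-0.96,"tz":0,"rx":0,"ry":0,"rz":0},{"tx":0.15,"ty":-0.96,"tz":0,"rx":0,"ry":0,"rz":0},{"tx":0.15,"ty":-0.96,"tz":0,"rx":0,"ry":0,"rz":0},{"tx":0.15,"ty":-0.96,"tz":0,"rx":0,"ry":0,"rz":0}]'
python3 -m pendant '[{"tx":0.15,"ty":-0.96,"tz":0,"rx":0,"ry":0,"rz":0},{"tx":0.15,"ty":-0.96,"tz":0,"rx":0,"ry":0,"rz":0},{"tx":0.15,"ty":-0.96,"tz":0,"rx":0,"ry":0,"rz":0},{"tx":0.15,"ty":-0.96,"tz":0,"rx":0,"ry":0,"rz":0},{"tx":0.15,"ty":-0.96,"tz":0,"rx":0,"ry":0,"rz":0}]'
python3 -m pendant '[{"tx":0.15,"ty":-0.96,"tz":0,"rx":0,"ry":0,"rz":0},{"tx":0.15,"ty":-0.96,"tz":0,"rx":0,"ry":0,"rz":0},{"tx":0.15,"ty":-0.98,"tz":0,"rx":0,"ry":0,"rz":0},{"tx":0,"ty":0,"tz":0,"rx":0,"ry":0,"rz":0.97},{"tx":0,"ty":0,"tz":0,"rx":0,"ry":0,"rz":0.97}]'
python3 -m pendant '[{"tx":0,"ty":0,"tz":0,"rx":0,"ry":0,"rz":0.97},{"tx":0,"ty":0,"tz":0,"rx":0,"ry":0,"rz":0.97},{"tx":0,"ty":0,"tz":0,"rx":0,"ry":0,"rz":0.97},{"tx":0,"ty":0,"tz":0,"rx":0,"ry":0,"rz":0.97},{"tx":0,"ty":0,"tz":0,"rx":0,"ry":0,"rz":0.97}]'
python3 -m pendant '[{"tx":0,"ty":0,"tz":0,"rx":0,"ry":0,"rz":0.97},{"tx":0,"ty":0,"tz":0,"rx":0,"ry":0,"rz":0.97},{"tx":0,"ty":0,"tz":0,"rx":0,"ry":0,"rz":0.97},{"tx":0,"ty":0,"tz":0,"rx":0,"ry":0,"rz":0.97},{"tx":0,"ty":0,"tz":0,"rx":0,"ry":0,"rz":0.97}]'
python3 -m pendant '[{"tx":0,"ty":0,"tz":0,"rx":0,"ry":0,"rz":0.97},{"tx":0,"ty":0,"tz":0,"rx":0,"ry":0,"rz":0.97},{"tx":0,"ty":0,"tz":0,"rx":0,"ry":0,"rz":0.97},{"tx":0,"ty":0,"tz":0,"rx":0,"ry":0,"rz":0.97},{"tx":0,"ty":0,"tz":0,"rx":0,"ry":0,"rz":0}]'
python3 -m pendant '[{"tx":0,"ty":0,"tz":0,"rx":0,"ry":0,"rz":0},{"tx":0,"ty":0,"tz":0,"rx":0,"ry":0,"rz":0}]'
```

```text
time: 52.02
position: [461.6, -37.5, 263.0]
eef_rot: [-3.141, 0.0, 3.094]
force: [0.3, 0.1, 0.4]
grip_width: 0.499
grip_force: 0.0
time: 52.65
position: [441.9, -132.7, 263.0]
eef_rot: [-3.141, 0.0, 3.094]
force: [0.3, -0.6, -0.1]
grip_width: 0.501
grip_force: 0.0
time: 53.28
position: [430.2, -189.9, 263.0]
eef_rot: [-3.141, 0.0, 2.797]
force: [-0.1, -0.2, 0.4]
grip_width: 0.501
grip_force: 0.0
time: 53.9
position: [430.2, -189.6, 263.0]
eef_rot: [-3.141, 0.0, 2.07]
force: [-0.4, 0.7, -0.1]
grip_width: 0.499
grip_force: 0.0
time: 54.52
position: [430.2, -189.6, 263.0]
eef_rot: [3.141, 0.0, 1.343]
force: [-0.1, -0.4, 1.3]
grip_width: 0.498
grip_force: 0.0
time: 55.15
position: [430.2, -189.5, 263.0]
eef_rot: [3.141, 0.0, 0.767]
force: [0.3, -1.2, -0.2]
grip_width: 0.499
grip_force: 0.0
time: 55.4
position: [430.2, -189.2, 262.9]
eef_rot: [-3.142, 0.0, 0.767]
force: [0.5, 0.1, 0.6]
grip_width: 0.5
grip_force: 0.0
```

```bash
python3 -m pendant '[{"tx":0,"ty":0,"tz":1,"rx":0,"ry":0,"rz":0},{"tx":0,"ty":0,"tz":1,"rx":0,"ry":0,"rz":0},{"tx":0,"ty":0,"tz":1,"rx":0,"ry":0,"rz":0},{"tx":0,"ty":0,"tz":1,"rx":0,"ry":0,"rz":0},{"tx":0,"ty":0,"tz":1,"rx":0,"ry":0,"rz":0}]'
python3 -m pendant '[{"tx":0,"ty":0,"tz":0.7,"rx":0,"ry":0,"rz":0},{"tx":0,"ty":0,"tz":0.3,"rx":0,"ry":0,"rz":0},{"tx":0,"ty":0,"tz":0,"rx":0,"ry":0,"rz":0},{"tx":0,"ty":0,"tz":0,"rx":0,"ry":0,"rz":0}]'
python3 -m pendant '[{"tx":0,"ty":0,"tz":0,"rx":0,"ry":0,"rz":0},{"tx":0,"ty":0,"tz":0,"rx":0,"ry":0,"rz":0},{"tx":0,"ty":0,"tz":0,"rx":0,"ry":0,"rz":0},{"tx":0,"ty":0,"tz":0,"rx":0,"ry":0,"rz":0},{"tx":0,"ty":0,"tz":0,"rx":0,"ry":0,"rz":0}]' 0
python3 -m pendant '[{"tx":0,"ty":0,"tz":0,"rx":0,"ry":0,"rz":0},{"tx":0,"ty":0,"tz":-0.5,"rx":0,"ry":0,"rz":0},{"tx":0,"ty":0,"tz":-1,"rx":0,"ry":0,"rz":0},{"tx":0,"ty":0,"tz":-1,"rx":0,"ry":0,"rz":0},{"tx":0,"ty":0,"tz":-1,"rx":0,"ry":0,"rz":0}]'
python3 -m pendant '[{"tx":0,"ty":0,"tz":-0.94,"rx":0,"ry":0,"rz":0.95},{"tx":0,"ty":0,"tz":-0.94,"rx":0,"ry":0,"rz":0.95},{"tx":0,"ty":0,"tz":-0.94,"rx":0,"ry":0,"rz":0.95},{"tx":0,"ty":0,"tz":-0.94,"rx":0,"ry":0,"rz":0.95},{"tx":0,"ty":0,"tz":-0.94,"rx":0,"ry":0,"rz":0.95}]'
python3 -m pendant '[{"tx":0,"ty":0,"tz":0,"rx":0,"ry":0,"rz":0.68},{"tx":0,"ty":0,"tz":0,"rx":0,"ry":0,"rz":0},{"tx":0,"ty":0,"tz":0,"rx":0,"ry":0,"rz":0}]'
```

```text
time: 56.02
position: [430.3, -189.2, 162.4]
eef_rot: [3.141, -0.0, 0.767]
force: [0.9, 0.3, 0.0]
grip_width: 0.503
grip_force: 0.0
time: 56.52
position: [430.6, -189.4, 143.5]
eef_rot: [3.141, -0.0, 0.766]
force: [1.2, -0.9, -0.8]
grip_width: 0.498
grip_force: 0.0
time: 57.15
position: [430.2, -189.1, 142.9]
eef_rot: [3.142, -0.0, 0.766]
force: [-0.3, -0.6, -0.5]
grip_width: 0.11
grip_force: 30.0
time: 57.78
position: [429.9, -188.9, 214.0]
eef_rot: [-3.141, -0.0, 0.766]
force: [-0.6, 0.9, -1.9]
grip_width: 0.11
grip_force: 30.0
time: 58.4
position: [429.7, -188.8, 308.0]
eef_rot: [-3.141, 0.0, 0.049]
force: [-0.6, -0.1, -2.1]
grip_width: 0.105
grip_force: 30.0
time: 58.78
position: [429.8, -188.9, 306.8]
eef_rot: [-3.141, 0.001, -0.047]
force: [-0.5, -0.2, -2.3]
grip_width: 0.11
grip_force: 30.0
```

```bash
python3 -m pendant '[{"tx":0.96,"ty":0.06,"tz":0,"rx":0,"ry":0,"rz":0},{"tx":0.96,"ty":0.06,"tz":0,"rx":0,"ry":0,"rz":0},{"tx":0.96,"ty":0.06,"tz":0,"rx":0,"ry":0,"rz":0},{"tx":0.96,"ty":0.06,"tz":0,"rx":0,"ry":0,"rz":0},{"tx":0.96,"ty":0.06,"tz":0,"rx":0,"ry":0,"rz":0}]'
python3 -m pendant '[{"tx":0.96,"ty":0.06,"tz":0,"rx":0,"ry":0,"rz":0},{"tx":0.96,"ty":0.06,"tz":0,"rx":0,"ry":0,"rz":0},{"tx":0.96,"ty":0.09,"tz":0,"rx":0,"ry":0,"rz":0},{"tx":0,"ty":0,"tz":0,"rx":0,"ry":0,"rz":0},{"tx":0,"ty":0,"tz":0,"rx":0,"ry":0,"rz":0}]'
python3 -m pendant '[{"tx":0,"ty":0,"tz":1,"rx":0,"ry":0,"rz":0},{"tx":0,"ty":0,"tz":1,"rx":0,"ry":0,"rz":0},{"tx":0,"ty":0,"tz":1,"rx":0,"ry":0,"rz":0},{"tx":0,"ty":0,"tz":0.5,"rx":0,"ry":0,"rz":0},{"tx":0,"ty":0,"tz":0,"rx":0,"ry":0,"rz":0}]'
python3 -m pendant '[{"tx":0,"ty":0,"tz":0,"rx":0,"ry":0,"rz":0},{"tx":0,"ty":0,"tz":0,"rx":0,"ry":0,"rz":0}]'
python3 chk.py pics/s10.png
```

```text
time: 59.4
position: [527.4, -199.9, 306.6]
eef_rot: [-3.141, 0.0, -0.048]
force: [0.2, -0.4, -1.9]
grip_width: 0.109
grip_force: 30.0
time: 60.02
position: [582.8, -206.5, 306.5]
eef_rot: [-3.141, 0.001, -0.048]
force: [-0.4, 0.2, -1.7]
grip_width: 0.109
grip_force: 30.0
time: 60.65
position: [582.3, -206.5, 236.5]
eef_rot: [-3.141, 0.001, -0.049]
force: [0.2, 1.0, -1.6]
grip_width: 0.114
grip_force: 30.0
time: 60.9
position: [583.6, -207.0, 237.9]
eef_rot: [3.141, -0.001, -0.049]
force: [0.4, 0.4, -1.9]
grip_width: 0.109
grip_force: 30.0
[ 583.6 -207.   237.9] [ 3.141e+00 -1.000e-03 -4.900e-02]
bar perp off [-13.8  -1.9  15.2] 151.84085655172942
20 14 perp min/med/max -58.0 -51.9 -15.5
28 8 perp min/med/max -55.7 -17.5 -9.8
36 5 perp min/med/max -17.2 -14.5 0.5
44 9 perp min/med/max -19.8 -1.8 3.1
52 5 perp min/med/max -13.9 -11.6 0.7
60 3 perp min/med/max -14.3 -14.2 -13.3
68 2 perp min/med/max -17.6 -16.3 -15.0
76 8 perp min/med/max -18.9 -12.7 14.3
84 4 perp min/med/max -15.1 -0.7 12.8
92 12 perp min/med/max -16.1 7.1 14.2
100 8 perp min/med/max -15.9 -8.9 15.8
108 13 perp min/med/max -19.3 -5.1 13.8
```

View pics/s10.png

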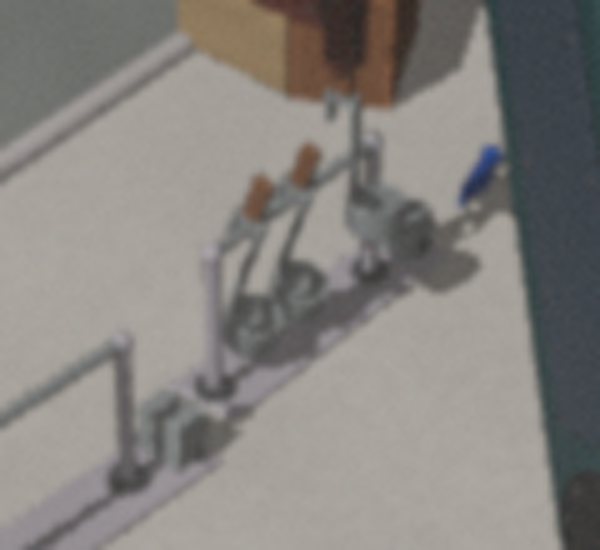

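Ladle 2's hook at crop (342,105) is over the bar near the right post, with strap and lip centred on the bar. Lowering.

```bash
python3 -m pendant '[{"tx":0,"ty":0,"tz":0.5,"rx":0,"ry":0,"rz":0},{"tx":0,"ty":0,"tz":0.5,"rx":0,"ry":0,"rz":0},{"tx":0,"ty":0,"tz":0.5,"rx":0,"ry":0,"rz":0},{"tx":0,"ty":0,"tz":0.5,"rx":0,"ry":0,"rz":0},{"tx":0,"ty":0,"tz":0,"rx":0,"ry":0,"rz":0}]'
python3 -m pendant '[{"tx":0,"ty":0,"tz":0.2,"rx":0,"ry":0,"rz":0},{"tx":0,"ty":0,"tz":0.15,"rx":0,"ry":0,"rz":0},{"tx":0,"ty":0,"tz":0.1,"rx":0,"ry":0,"rz":0},{"tx":0,"ty":0,"tz":0.05,"rx":0,"ry":0,"rz":0},{"tx":0,"ty":0,"tz":0,"rx":0,"ry":0,"rz":0}]'
python3 -m pendant '[{"tx":0,"ty":0,"tz":0.05,"rx":0,"ry":0,"rz":0},{"tx":0,"ty":0,"tz":0,"rx":0,"ry":0,"rz":0},{"tx":0,"ty":0,"tz":0,"rx":0,"ry":0,"rz":0}]'
```

```text
time: 61.58
position: [582.3, -206.4, 195.6]
eef_rot: [-3.141, 0.002, -0.049]
force: [-0.5, -0.4, -1.1]
grip_width: 0.115
grip_force: 30.0
time: 62.2
position: [583.1, -206.8, 186.9]
eef_rot: [-3.141, 0.0, -0.049]
force: [0.4, -0.2, -1.9]
grip_width: 0.11
grip_force: 30.0
time: 62.58
position: [583.0, -206.7, 185.9]
eef_rot: [-3.141, 0.0, -0.049]
force: [0.5, 0.4, -1.0]
grip_width: 0.111
grip_force: 30.0
```

```bash
python3 -m pendant '[{"tx":0,"ty":0,"tz":0.05,"rx":0,"ry":0,"rz":0},{"tx":0,"ty":0,"tz":0,"rx":0,"ry":0,"rz":0}]'
python3 -m pendant '[{"tx":0,"ty":0,"tz":0.04,"rx":0,"ry":0,"rz":0},{"tx":0,"ty":0,"tz":0,"rx":0,"ry":0,"rz":0}]'
python3 -m pendant '[{"tx":0,"ty":0,"tz":0.02,"rx":0,"ry":0,"rz":0},{"tx":0,"ty":0,"tz":0,"rx":0,"ry":0,"rz":0}]'
python3 -m pendant '[{"tx":0,"ty":0,"tz":0.02,"rx":0,"ry":0,"rz":0},{"tx":0,"ty":0,"tz":0,"rx":0,"ry":0,"rz":0}]'
```

```text
time: 62.82
position: [583.0, -206.7, 184.8]
eef_rot: [-3.141, 0.0, -0.049]
force: [-0.4, -0.1, -2.0]
grip_width: 0.114
grip_force: 30.0
time: 63.08
position: [583.0, -206.7, 184.0]
eef_rot: [-3.141, 0.0, -0.049]
force: [-0.6, -0.2, -2.4]
grip_width: 0.11
grip_force: 30.0
time: 63.32
position: [583.1, -206.8, 183.9]
eef_rot: [-3.142, -0.0, -0.049]
force: [-0.6, -0.4, -0.8]
grip_width: 0.111
grip_force: 30.0
time: 63.58
position: [583.1, -206.8, 183.7]
eef_rot: [3.142, -0.0, -0.049]
force: [-1.7, 0.3, 3.8]
grip_width: 0.111
grip_force: 30.0
```

Contact. I'll release slowly, rise, back away and let everything settle.

```bash
python3 -m pendant '[{"tx":0,"ty":0,"tz":0,"rx":0,"ry":0,"rz":0},{"tx":0,"ty":0,"tz":0,"rx":0,"ry":0,"rz":0},{"tx":0,"ty":0,"tz":0,"rx":0,"ry":0,"rz":0}]' 11
python3 -m pendant '[{"tx":0,"ty":0,"tz":0,"rx":0,"ry":0,"rz":0},{"tx":0,"ty":0,"tz":0,"rx":0,"ry":0,"rz":0},{"tx":0,"ty":0,"tz":0,"rx":0,"ry":0,"rz":0}]' 12
python3 -m pendant '[{"tx":0,"ty":0,"tz":0,"rx":0,"ry":0,"rz":0},{"tx":0,"ty":0,"tz":0,"rx":0,"ry":0,"rz":0},{"tx":0,"ty":0,"tz":0,"rx":0,"ry":0,"rz":0},{"tx":0,"ty":0,"tz":0,"rx":0,"ry":0,"rz":0},{"tx":0,"ty":0,"tz":0,"rx":0,"ry":0,"rz":0}]' 13
python3 -m pendant '[{"tx":0,"ty":0,"tz":0,"rx":0,"ry":0,"rz":0},{"tx":0,"ty":0,"tz":0,"rx":0,"ry":0,"rz":0},{"tx":0,"ty":0,"tz":0,"rx":0,"ry":0,"rz":0},{"tx":0,"ty":0,"tz":0,"rx":0,"ry":0,"rz":0},{"tx":0,"ty":0,"tz":0,"rx":0,"ry":0,"rz":0}]' 16
python3 -m pendant '[{"tx":0,"ty":0,"tz":0,"rx":0,"ry":0,"rz":0},{"tx":0,"ty":0,"tz":0,"rx":0,"ry":0,"rz":0},{"tx":0,"ty":0,"tz":0,"rx":0,"ry":0,"rz":0},{"tx":0,"ty":0,"tz":0,"rx":0,"ry":0,"rz":0},{"tx":0,"ty":0,"tz":0,"rx":0,"ry":0,"rz":0}]' 35
python3 -m pendant '[{"tx":0,"ty":0,"tz":-0.3,"rx":0,"ry":0,"rz":0},{"tx":0,"ty":0,"tz":-0.7,"rx":0,"ry":0,"rz":0},{"tx":0,"ty":0,"tz":-1,"rx":0,"ry":0,"rz":0},{"tx":0,"ty":0,"tz":-1,"rx":0,"ry":0,"rz":0},{"tx":0,"ty":0,"tz":-1,"rx":0,"ry":0,"rz":0}]'
python3 -m pendant '[{"tx":-1,"ty":0.8,"tz":-0.5,"rx":0,"ry":0,"rz":0},{"tx":-1,"ty":0.8,"tz":-0.5,"rx":0,"ry":0,"rz":0},{"tx":-1,"ty":1,"tz":0,"rx":0,"ry":0,"rz":0},{"tx":-1,"ty":1,"tz":0,"rx":0,"ry":0,"rz":0},{"tx":-1,"ty":1,"tz":0,"rx":0,"ry":0,"rz":0}]'
python3 -m pendant '[{"tx":0,"ty":1,"tz":0,"rx":0,"ry":0,"rz":0},{"tx":0,"ty":1,"tz":0,"rx":0,"ry":0,"rz":0},{"tx":0,"ty":1,"tz":0,"rx":0,"ry":0,"rz":0},{"tx":0,"ty":1,"tz":0,"rx":0,"ry":0,"rz":0},{"tx":0,"ty":1,"tz":0,"rx":0,"ry":0,"rz":0}]'
for i in 1 2 3 4 5 6 7 8 9 10 11 12 13 14 15; do python3 -m pendant '[{"tx":0,"ty":0,"tz":0,"rx":0,"ry":0,"rz":0},{"tx":0,"ty":0,"tz":0,"rx":0,"ry":0,"rz":0},{"tx":0,"ty":0,"tz":0,"rx":0,"ry":0,"rz":0},{"tx":0,"ty":0,"tz":0,"rx":0,"ry":0,"rz":0},{"tx":0,"ty":0,"tz":0,"rx":0,"ry":0,"rz":0}]' >/dev/null; done
python3 - <<'E'
from h import *
s=env.read_state(); print(s["time"],s["position"].round(1))
p=cams.grab_frame("side"); f=p["frame"]; a=p["range_z"].copy()
cv2.imwrite("pics/s11.png",cv2.resize(f[120:280,190:320],None,fx=3.7,fy=3.7,interpolation=cv2.INTER_CUBIC))
import time
for i in range(12): q=cams.grab_frame("side")
d=cv2.absdiff(cv2.GaussianBlur(f,(5,5),0),cv2.GaussianBlur(q["frame"],(5,5),0)).max(2)[120:280,190:320]
print(d.max(),np.argwhere(d>25)[:5])
E
```

```text
time: 63.95
position: [583.2, -206.8, 183.7]
eef_rot: [3.142, -0.0, -0.049]
force: [-2.8, 1.5, 5.1]
grip_width: 0.117
grip_force: 11.1
time: 64.32
position: [583.0, -206.8, 183.0]
eef_rot: [-3.141, 0.0, -0.049]
force: [-0.5, -0.4, 1.3]
grip_width: 0.123
grip_force: 0.0
time: 64.95
position: [583.1, -206.7, 183.3]
eef_rot: [-3.141, 0.0, -0.049]
force: [-0.4, 0.5, 0.2]
grip_width: 0.132
grip_force: 0.0
time: 65.58
position: [583.1, -206.8, 183.3]
eef_rot: [-3.142, 0.0, -0.049]
force: [0.4, 0.1, -0.2]
grip_width: 0.157
grip_force: 0.0
time: 66.2
position: [583.0, -206.7, 183.3]
eef_rot: [-3.142, 0.0, -0.049]
force: [-0.1, 0.4, -0.0]
grip_width: 0.353
grip_force: 0.0
time: 66.82
position: [583.3, -206.9, 265.3]
eef_rot: [3.141, -0.001, -0.049]
force: [1.0, 0.4, -0.6]
grip_width: 0.353
grip_force: 0.0
time: 67.45
position: [478.3, -294.5, 284.7]
eef_rot: [3.141, -0.001, -0.049]
force: [0.5, -0.7, -0.0]
grip_width: 0.352
grip_force: 0.0
time: 68.08
position: [474.0, -395.0, 283.1]
eef_rot: [-3.141, 0.0, -0.048]
force: [-0.2, -0.3, -0.6]
grip_width: 0.351
grip_force: 0.0
77.45 [ 473.8 -393.6  283.3]
2 []
```

View pics/s11.png

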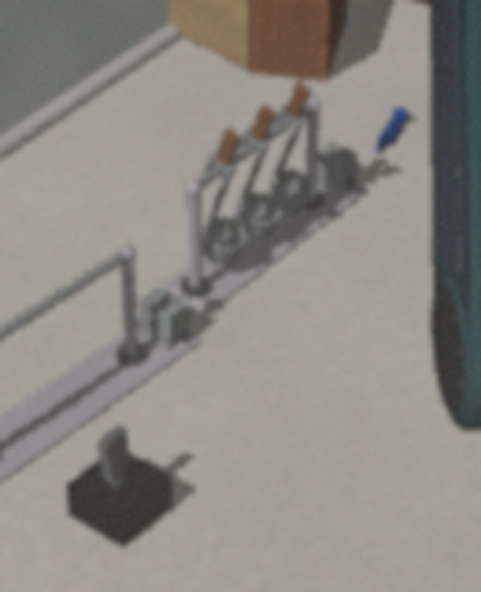

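Three ladles hang still on the right rack (crop (228,150), (262,125), (298,100)), and the feeler at (115,458) stands in its holder. Handing in.

```bash
python3 -c "
from cell import env
print(env.job_done())"
```

```text
the job is handed in; nothing more can be done
None
```

I handed the job in at about 78 s: the blade slid 24 mm into the left rack's clamp, so that is the loose one; the feeler is back in its holder and all three ladles hang still on the right rack's bar (no verdict was returned).

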